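# Lock the portafilter rest to its counter rail with a quarter-turn thumbscrew

## Task

Fasten the loose portafilter rest to its rail: take the thumbscrew from its stand, put it through the slot in the rest, slide the rest along the rail with it until the screw drops into the slot of the hidden nut bar below, then push it fully home and turn it a quarter turn clockwise so that it locks. Work gently, by feel: press and push on the rail only lightly, keep the rest lying in the rail, leave the other things on the counter alone, and let go at the end.

Things in the scene. Friction and masses are not known exactly. Their poses are not given: they have to be found in the camera images.
- rail: Fixed steel channel on the counter, 176 mm long (its x), 68 wide (y), 37 high. Origin: centre of its underside. The rest lies on ledges 30 above the underside, between side lips and end walls that rise to 37; it can slide to 22 either side of the middle along x, with 1 of play each way in y.
- nut_mid (a point): Middle of the nut bar slot's range: rail x -33, y 0, on the bar's top 29 above the counter. The slot, 8 mm (x) by 23 (y), lies up to 9 either way along x from here, always on the -x side of the rest's slot at the start: new each time, unseen. Elsewhere the pin stands on the bar, 8 thick. Below, ramps hold the screw down as it turns clockwise (from above) to a stop; the other way is barred.
- rest: Loose portafilter rest, plain aluminium, 180 g: a plate 120 long (x), 56 wide (y), 5 thick, with an upright fork 50 wide and 53 high over all, 45 from the origin on the +x side. It lies in the rail, its axes along the rail's within a degree or two. Origin: centre of the plate's underside, 30 above the counter.
- rest_hole (a point): Centre of the mouth of the slot through the rest's plate, on its upper face, 25 from its origin on the -x side, 35 above the counter. The slot is 8 along x by 22 along y, right through. Axes are the rest's.
- screw_grip (a point): Middle of the wing of the steel thumbscrew, 60 g: grasp here. Wing: upright plate 30 mm long (x), 8 thick (y), 26 high, 13 below to 13 above this point. It starts upright in the stand. Height of this point above the counter: pin on top of the rest 79, pin in the rest's slot (wing across the rail) and standing on the nut bar 73, fully home 57. Locked: wing along the rail.
- screw_flange (a point): Centre of the underside of the screw's round flange (28 mm diameter, 3 thick), 22 below screw_grip. Below it a shank of 6 diameter ends in a round cross pin 6 thick, 20 long, parallel to the wing (x); the pin's underside, the lowest point, is 22 below here.
- stand: Fixed dark wooden block, 60 x 60 x 30 high, with a slot 25 (x) by 11 (y), 26 deep, that holds the screw upright. Origin: centre of its underside.
- tamper: Bystander: coffee tamper standing on its base, 58 diameter, 78 high. Origin: centre of its underside. Leave it alone.
- jug: Bystander: small steel milk jug with a handle, 72 diameter, 75 high. Origin: centre of its underside. Leave it alone.
- cup: Bystander: white cup, 68 diameter, 55 high. Origin: centre of its underside. Leave it alone.
Not all that is in view belongs to the job. Of the things that look like the part that bears screw_grip, the smaller one is meant. What is shaped like the rest but orange is not meant.

How it is judged:
At the end, for the whole second after the job is handed in: The screw is upright (7 degrees) in the rest's slot (axis within 5 mm of its centre), its flange down on the rest (within 2.5 mm), its wing along the rail (within 20 degrees), so locked; the rest lies flat on the rail (within 3 mm, 3 degrees) (z of screw_grip in the frame of rail below 0.0595 m and horizontal distance between screw_grip and rest_hole below 0.005 m and angle between the x axis of screw_grip and the x axis of rail, either way round below 0.35 rad and angle between screw_grip's own z axis and vertical below 0.12 rad and z of rest in the frame of rail below 0.033 m and angle between rest's own z axis and vertical below 0.06 rad); the robot touches nothing.
It fails at once if the rail and what is in it were pressed, pushed or wedged with more than 60 N, all contacts summed (contact force between rail and anything else above 60 N).
It fails at once if the rest was lifted out of the rail (z of rest in the frame of rail above 0.045 m).
It fails at once if a bystander was moved more than 20 mm (distance of any of tamper, jug, cup from where it was at the start of the episode above 0.02 m).
It also fails if it takes over 72 s, if anything falls off the work surface, if the arm or the gripper's body presses on something with over 40 N, if the wrist force passes 120 N, or if a joint passes its speed limit or range.

## Robot

A 6-joint arm with a two-finger parallel gripper is mounted at the origin on the work surface. World frame = base frame: x ahead of the robot, y to its left, z up, the work surface at z = 0. Lengths are in m, angles in rad, forces in N, time in s.
With the tool pointing down it reaches from about 0.275 to 1 m from the base axis. Payload 8.4 kg.
Tool frame: the origin (TCP) lies at the very end of the fingers, on their centre line; the grasp point (between the pads) lies 19 mm behind it (ctrl.grip_depth is the distance from the TCP to the grasp point, in m); z points along the fingers, x is the direction in which the jaws open and shut, and the axes are right-handed (so a half turn about z gives the same grasp; the last joint's range is limited). The gripper opens to 85 mm and grips with 20 to 120 N. Pads are 22 mm wide; open, the fingers measure 114 mm over their backs; the gripper's body (76 mm by 85 mm) begins 54 mm behind the grasp point. The pads swing forward as they close: fully open they stand 13 mm farther back than shut.
Start: joints at [1.339, 0.353, 1.633, -0, 1.155, -0.002], TCP at [0.142, 0.609, 0.231] pointing down, gripper open.
Joint ranges: [-2.63, 2.63], [-0.92, 2.1], [0.06, 2.66], [-1.3, 4.44], [0, 2.69], [-3.02, 3.02]. Speed limits (rad/s): [2.22, 2.22, 2.79, 3.14, 3.14, 3.14].

## Interface

Orientations are given as a rotation vector (axis times angle).
In Python, from plant import monitor, eyes, ctrl, spotter gives the robot as it stands.
- The arm moves only by the tool arm_command, never from a script. Its argument "moves" is a list of rows, each a list of 5 numbers: the shift along the tool's x, y, z in mm, then the turn about the tool's z in rad, then the finger opening in mm, from 0 to 85.4. In form: [[tx, ty, tz, twist, fingers], ...]. A call has 1 to 20 rows; each row shifts and turns the pose as measured when the row begins, along the tool's axes as they then stand; what a row does not reach is not made up. A row lasts 1/12 s, in which the tool goes at most 41.7 mm and 7.16 degrees, less where a joint would pass 70% of its speed; a pose out of reach is approached as far as the arm can. A call with a gripper value outside its range is refused whole. The fingers move at their own pace and stop on an object; "force" is the grip in N (left out, the last holds). Time passes only in rows, so rows that do not move let the fingers close. It gives the time, the measured TCP pose, the force and the opening at its end, in the units of the state.
- monitor.read_state(): the state, without advancing time (a new reading comes with each control period).
- eyes.snapshot(name): name is "scene" or "top"; returns the picture (400x640x3 uint8, blue, green, red); there is no depth.
- eyes.calibration(name): a dict with "vertical_fov" (degrees; the focal length in pixels is half the picture's height over the tangent of half this angle, whatever the lens; pixels are square), "cx", "cy" (the principal point, pixels), "k1" (the pictures are not rectified: a ray, as slopes to the right and down, at radius r is drawn at 1 + k1 r^2 times it, then the intrinsics apply), "R" (3x3) and "t" (3): a world point X has camera coordinates R X + t. Camera axes: x right, y down, z forward; pixel columns grow to the right and rows downward; lengths in m; the calibration is good to about 2 mm. A picture is of the moment at which its call begins. calibration takes no time and is no camera call.
- ctrl.close_job(): hands the job in, once; it reports no verdict.
Trained networks look in the newest picture that a camera, given by its name, has taken for a name from the list of things; names that differ only in an ending like _2 or _b are one class to them, and where a whole thing is asked for, a point or a joint stands for the part that bears it (a point fixed in the world has none). Each returns a list of dicts, best first, with "confidence" (0 to 1); they miss things now and then, are a little off and sometimes report something else, mostly with a low value. They report only what shows in the picture. A call takes as long as a camera call. They do not tell look-alikes from the thing itself.
- spotter.silhouettes(camera, thing): "region" (400x640 bool, what is visible of it) and "bbox" ([left, top, right, bottom] in pixels, round what is visible of it).
- spotter.landmark_of(camera, thing): "point" ([column, row] in pixels: a listed point, or the origin of a listed thing).
The state is a dict: "t": time; "joints": joint angles; "qd": joint speeds; "tau": joint torques, N m; "tcp_pos": TCP position; "ee_rot": TCP orientation; "force": force on the tool from outside, world axes, zero at the start; "moment": the same for the moment, N m; "width": opening from 0.0 (shut) to 1.0 (fully open).
Only numpy, scipy, OpenCV 4.12 (cv2) and the standard library are available. Lean on these libraries where they do the work, as an engineer would, in place of code of your own. Each camera call takes 0.05 s, during which the arm holds its last target.

## Working session

There is one attempt and no reset: what is moved stays moved. The work goes in short steps, Python scripts to look and compute and a tool call to move; the robot and the scene stay as the last step left them, time stands still between calls to the robot, and variables do not carry over. Pictures are saved under pics/ and viewed, and the job is handed in when it is done.

Besides the shell and the picture viewer there is one more tool, called by a JSON object that holds its "api" and its "payload". arm_command: Moves the arm, as the interface text tells. Its arguments: {"type":"object","properties":{"moves":{"type":"array"},"force":{"type":"number"}},"required":["moves"]}

```bash
ls; mkdir -p pics
cat > h.py <<'E'
import numpy as np, cv2
from plant import monitor, eyes, ctrl, spotter
def K(c):
    f=200/np.tan(np.radians(c["vertical_fov"])/2); return f
def ray(name,px):
    c=eyes.calibration(name); f=K(c)
    d=np.array([(px[0]-c["cx"])/f,(px[1]-c["cy"])/f]); 
    u=d.copy()
    for _ in range(30): u=d/(1+c["k1"]*(u@u))
    R=np.array(c["R"]);t=np.array(c["t"])
    return -R.T@t, R.T@np.array([u[0],u[1],1.])
def atz(name,px,z):
    o,d=ray(name,px); return o+d*(z-o[2])/d[2]
def proj(name,X):
    c=eyes.calibration(name); f=K(c)
    p=np.array(c["R"])@np.array(X)+np.array(c["t"]); u=p[:2]/p[2]; u=u*(1+c["k1"]*(u@u))
    return u*f+np.array([c["cx"],c["cy"]])
def tri(p1,p2):
    o1,d1=ray("scene",p1);o2,d2=ray("top",p2)
    A=np.stack([d1,-d2],1); s=np.linalg.lstsq(A,o2-o1,rcond=None)[0]
    a=o1+d1*s[0];b=o2+d2*s[1]; return (a+b)/2,np.linalg.norm(a-b)
E
python3 - <<'E'
from h import *
for n in ("scene","top"):
    cv2.imwrite(f"pics/{n}0.png",eyes.snapshot(n))
for n in ("scene","top"):
    for th in ("rail","rest","rest_hole","screw_grip","screw_flange","stand","tamper","jug","cup"):
        print(n,th,[(np.round(d["point"],1).tolist(),round(d["confidence"],2)) for d in spotter.landmark_of(n,th)])
print(monitor.read_state())
E
```

```text
pics
scene rail [([282.9, 178.7], 0.7)]
scene rest [([340.5, 164.7], 0.72), ([288.3, 167.4], 0.71)]
scene rest_hole [([344.3, 167.0], 0.75), ([285.5, 159.9], 0.67)]
scene screw_grip [([384.8, 237.6], 0.56), ([360.5, 214.5], 0.55)]
scene screw_flange [([384.9, 244.4], 0.59), ([360.4, 217.5], 0.53)]
scene stand [([383.1, 255.0], 0.63), ([341.1, 325.2], 0.22)]
scene tamper [([272.7, 263.5], 0.76)]
scene jug [([339.1, 326.7], 0.55)]
scene cup [([220.9, 217.0], 0.7)]
top rail [([403.2, 211.0], 0.91), ([401.9, 208.3], 0.18)]
top rest [([400.1, 211.5], 0.85), ([375.3, 267.6], 0.59)]
top rest_hole [([365.2, 265.4], 0.95), ([409.1, 210.4], 0.92)]
top screw_grip [([293.8, 204.6], 0.71), ([262.8, 203.7], 0.48)]
top screw_flange [([295.9, 208.0], 0.66), ([261.8, 201.8], 0.62), ([262.4, 202.2], 0.61)]
top stand [([259.1, 201.4], 0.87), ([317.6, 132.8], 0.48)]
top tamper [([319.7, 135.1], 0.57), ([263.5, 201.6], 0.44), ([401.5, 213.5], 0.36)]
top jug [([241.6, 132.9], 0.9), ([263.9, 204.4], 0.68)]
top cup [([394.8, 131.2], 0.85)]
{'t': 1.0, 'joints': array([ 1.33860341e+00,  3.53015704e-01,  1.63342093e+00, -3.56734539e-05,
        1.15519928e+00, -2.41322179e-03]), 'qd': array([-0.00036179,  0.00093369, -0.00026801, -0.00154184,  0.0012503 ,
        0.00138368]), 'tau': array([-2.92058794e-03, -6.05154204e+01, -3.42459047e+01, -3.84897430e-04,
        8.09334197e-04,  1.26872004e-05]), 'tcp_pos': array([0.1423683 , 0.6085578 , 0.23126218]), 'ee_rot': array([ 2.46140128e+00,  1.95212162e+00, -2.15802851e-05]), 'force': array([-0.31796241, -0.32622041, -0.05910635]), 'moment': array([ 0.03856938, -0.01673391, -0.00775906]), 'width': 0.9998423345776372}
```

Run:
```python
from h import *
a=cv2.imread("pics/scene0.png");b=cv2.imread("pics/top0.png")
cv2.imwrite("pics/s0c.png",cv2.resize(a[140:350,190:430],None,fx=3.2,fy=2.8)[:600,:800])
cv2.imwrite("pics/t0c.png",cv2.resize(b[90:300,210:460],None,fx=3.2,fy=2.8)[:600])
```

```text
(no output)
```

View pics/s0c.png

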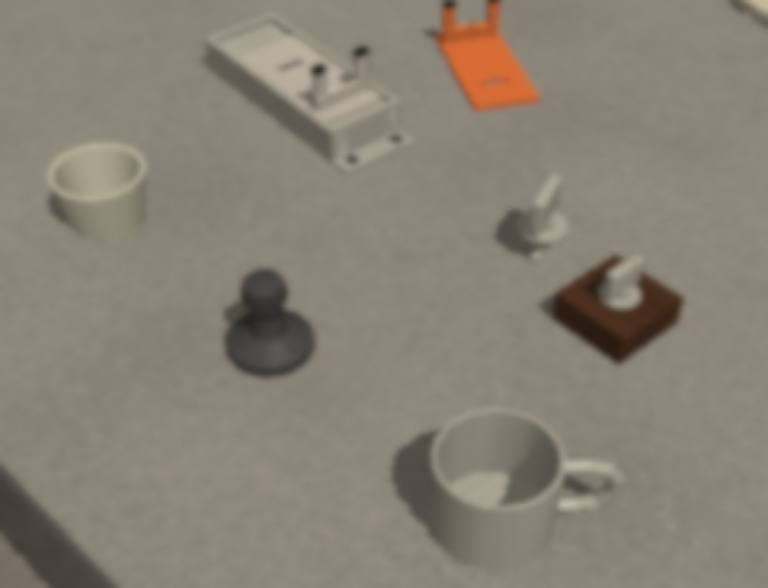

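View pics/t0c.png

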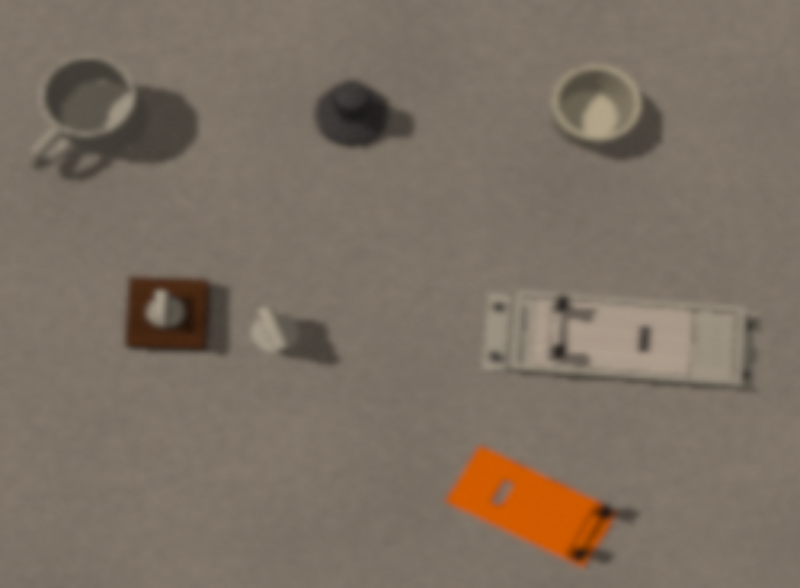

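View pics/top0.png

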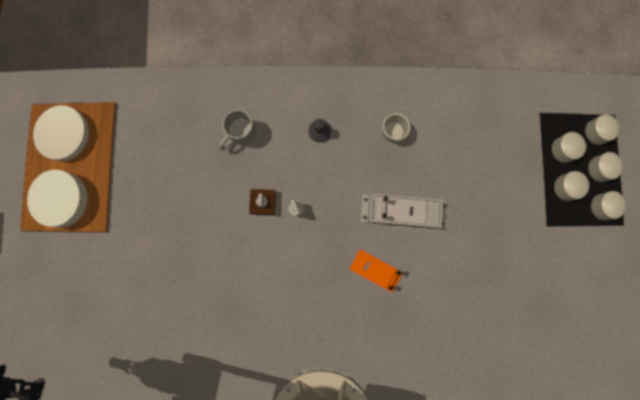

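View pics/scene0.png

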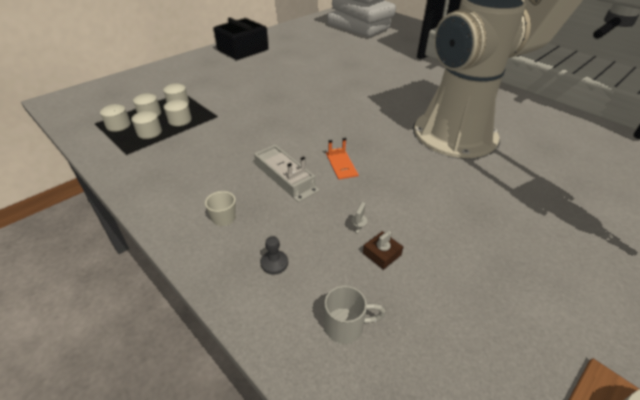

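Run:
```python
from h import *
for n in ("scene","top"):
    c=eyes.calibration(n); print(n,{k:np.round(v,3).tolist() for k,v in c.items()}); print(-np.array(c["R"]).T@c["t"])
    for i in range(2): 
        eyes.snapshot(n)
    for th,z in (("rail",0),("rest",.03),("rest_hole",.035),("screw_grip",.069),("screw_flange",.047),("stand",0),("tamper",0),("jug",0),("cup",0)):
        print(n,th,[(np.round(d["point"],1).tolist(),np.round(atz(n,d["point"],z)[:2],4),round(d["confidence"],2)) for d in spotter.landmark_of(n,th)])
    for th in ("rail","rest","screw_grip","stand"):
        for d in spotter.silhouettes(n,th):
            m=d["region"].astype(np.uint8); cnt=max(cv2.findContours(m,0,1)[0],key=cv2.contourArea)
            print(n,th,"sil",d["bbox"],m.sum(),round(d["confidence"],2),np.round(cv2.minAreaRect(cnt)[0],1),np.round(cv2.minAreaRect(cnt)[1],1),round(cv2.minAreaRect(cnt)[2],1))
b=eyes.snapshot("top")
cv2.imwrite("pics/t1s.png",cv2.resize(b[180:225,240:310],None,fx=11,fy=11,interpolation=2))
cv2.imwrite("pics/t1r.png",cv2.resize(b[185:235,355:450],None,fx=8,fy=8,interpolation=2))
b=eyes.snapshot("scene")
cv2.imwrite("pics/s1s.png",cv2.resize(b[195:270,330:410],None,fx=8,fy=8,interpolation=2))
```

```text
scene {'vertical_fov': 54.133, 'cx': 321.419, 'cy': 200.175, 'k1': 0.011, 'R': [[-0.716, 0.698, 0.012], [0.469, 0.493, -0.733], [-0.518, -0.519, -0.68]], 't': [0.405, -0.204, 1.194]}
[1.00384918 0.43749596 0.65707699]
scene rail [([283.8, 178.5], array([ 0.5166, -0.1919]), 0.65)]
scene rest [([340.2, 163.8], array([ 0.3927, -0.1077]), 0.98), ([287.3, 167.2], array([ 0.5027, -0.1919]), 0.76)]
scene rest_hole [([283.4, 163.1], array([ 0.5028, -0.2069]), 0.57)]
scene screw_grip [([360.7, 213.5], array([0.5244, 0.0762]), 0.79), ([386.6, 238.0], array([0.5391, 0.1584]), 0.45)]
scene screw_flange [([383.6, 245.9], array([0.5431, 0.1573]), 0.74), ([359.1, 220.1], array([0.5243, 0.0738]), 0.54)]
scene stand [([381.1, 255.5], array([0.5325, 0.1491]), 0.78)]
scene tamper [([273.7, 262.3], array([0.7104, 0.0042]), 0.78)]
scene jug [([342.5, 325.1], array([0.711, 0.204]), 0.66), ([383.5, 245.7], array([0.5073, 0.1352]), 0.51)]
scene cup [([222.8, 217.5], array([ 0.7128, -0.1808]), 0.77)]
scene rail sil [252.2, 149.2, 319.6, 200.9] 1198 0.69 [286.3 172.3] [71.4 30.1] 39.8
scene rest sil [322.2, 1
[... 1578 characters left out ...]
jug [([243.9, 128.8], array([0.7156, 0.1989]), 0.95)]
top cup [([392.1, 132.6], array([ 0.7081, -0.1781]), 0.88)]
top rail sil [359.5, 190.9, 444.3, 226.8] 1340 0.58 [403.3 210.2] [85.9 30.2] 4.6
top rest sil [377.0, 197.8, 427.4, 224.1] 1023 0.83 [401.4 209.8] [48.6 23.1] 5.7
top rest sil [349.4, 251.3, 403.0, 291.7] 1053 0.81 [375.8 270.6] [48.4 23. ] 29.4
top screw_grip sil [287.4, 198.8, 306.6, 213.8] 180 0.75 [295.8 207.7] [15.  13.8] 23.2
top screw_grip sil [255.9, 196.9, 267.2, 206.9] 123 0.55 [261.6 200.8] [10.7 12.5] 26.6
top stand sil [246.4, 186.9, 276.4, 213.9] 532 0.97 [262.  201.5] [25. 26.] 90.0
top stand sil [219.7, 106.5, 254.8, 150.7] 978 0.71 [234.8 128.4] [34.8 39.1] 77.2
```

View pics/t1s.png

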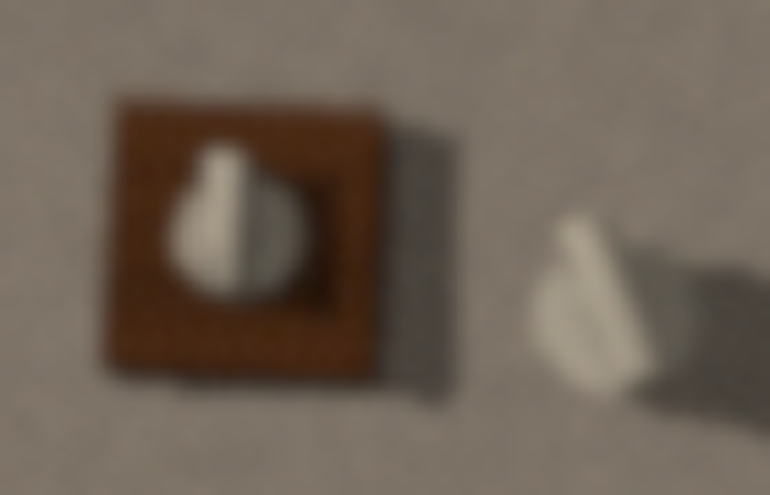

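View pics/t1r.png

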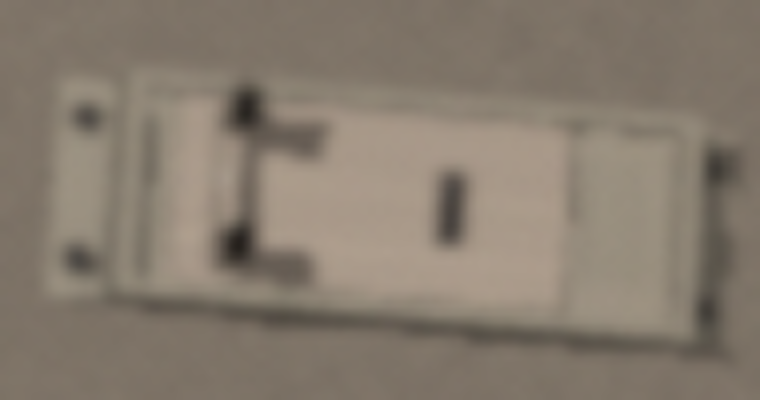

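View pics/s1s.png

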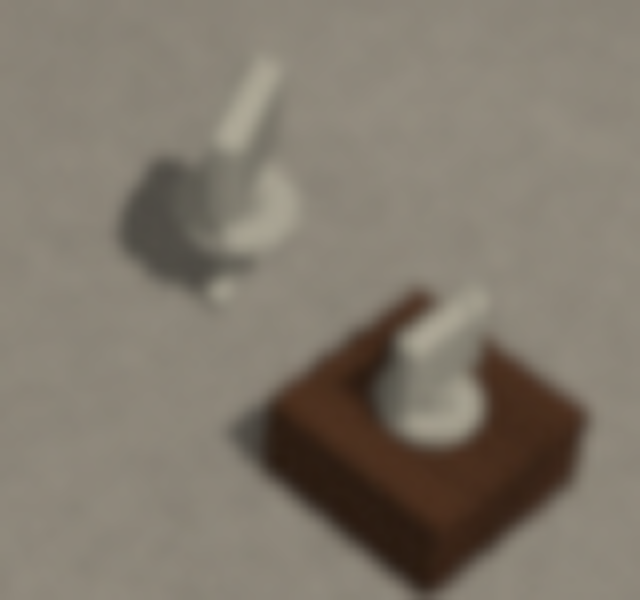

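Thumbscrews: top (261,201) in the stand, and a visibly larger loose one at top (296,208). The one meant is the smaller, in the stand. Rests: the aluminium one in the rail (400,210) is meant; the orange one (375,268) is not. The crops confirm both. Next I rectify onto known heights for precision.

```bash
cat >> h.py <<'E'
def ortho(name,img,cx,cy,w,h,z,s):
    # image up = +x world, left=+y ; s px per m
    W,H=int(w*s),int(h*s)
    jj,ii=np.meshgrid(np.arange(W),np.arange(H))
    X=cx+(H/2-ii)/s; Y=cy+(W/2-jj)/s
    c=eyes.calibration(name); f=K(c)
    P=np.stack([X,Y,np.full_like(X,z)],-1)@np.array(c["R"]).T+np.array(c["t"])
    u=P[...,:2]/P[...,2:]; u=u*(1+c["k1"]*(u**2).sum(-1,keepdims=True))
    m=(u*f+np.array([c["cx"],c["cy"]])).astype(np.float32)
    return cv2.remap(img,m[...,0],m[...,1],cv2.INTER_CUBIC)
def grid(o,cx,cy,s,step=.02):
    H,W=o.shape[:2]
    for k in np.arange(-10,11):
        x=round(cx/step)*step+k*step; i=int(H/2-(x-cx)*s)
        if 0<=i<H: cv2.line(o,(0,i),(W,i),(0,255,255),1); cv2.putText(o,f"{x:.2f}",(0,i-2),0,.35,(0,0,255),1)
        y=round(cy/step)*step+k*step; j=int(W/2-(y-cy)*s)
        if 0<=j<W: cv2.line(o,(j,0),(j,H),(0,255,255),1); cv2.putText(o,f"{y:.2f}",(j+1,10),0,.35,(0,0,255),1)
    return o
E
python3 - <<'E'
from h import *
b=np.mean([eyes.snapshot("top").astype(float) for _ in range(3)],0).astype(np.uint8)
a=np.mean([eyes.snapshot("scene").astype(float) for _ in range(3)],0).astype(np.uint8)
cv2.imwrite("pics/topavg.png",b);cv2.imwrite("pics/sceneavg.png",a)
cv2.imwrite("pics/o_rail.png",grid(ortho("top",b,.505,-.2,.2,.1,.037,4000),.505,-.2,4000))
cv2.imwrite("pics/o_railS.png",grid(ortho("scene",a,.505,-.2,.2,.1,.037,4000),.505,-.2,4000))
t=grid(ortho("top",b,.525,.15,.08,.08,.030,5000),.525,.15,5000)
u=grid(ortho("scene",a,.525,.15,.08,.08,.030,5000),.525,.15,5000)
cv2.imwrite("pics/o_stand.png",np.hstack([t,u]))
t=grid(ortho("top",b,.525,.15,.08,.08,.065,5000),.525,.15,5000)
u=grid(ortho("scene",a,.525,.15,.08,.08,.065,5000),.525,.15,5000)
cv2.imwrite("pics/o_wing.png",np.hstack([t,u]))
E
```

```text
(no output)
```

View pics/o_rail.png

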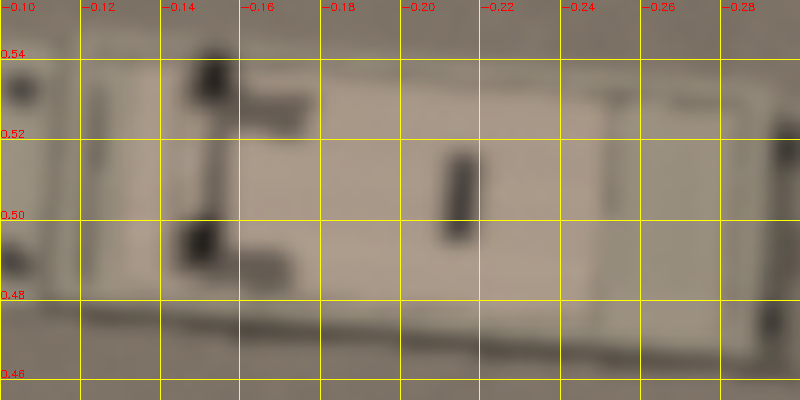

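View pics/o_railS.png

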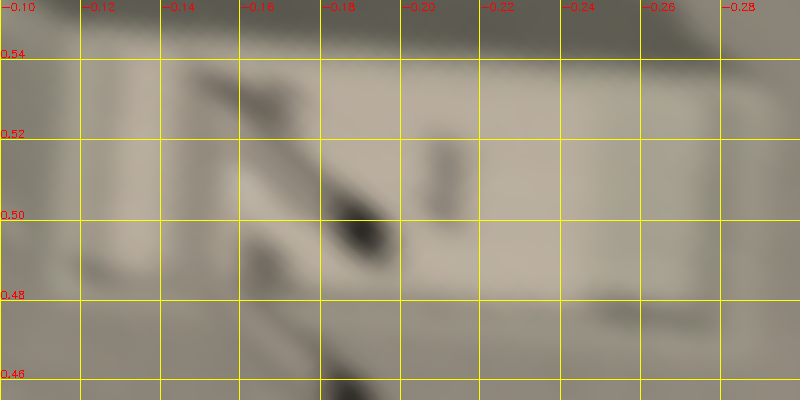

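View pics/o_stand.png

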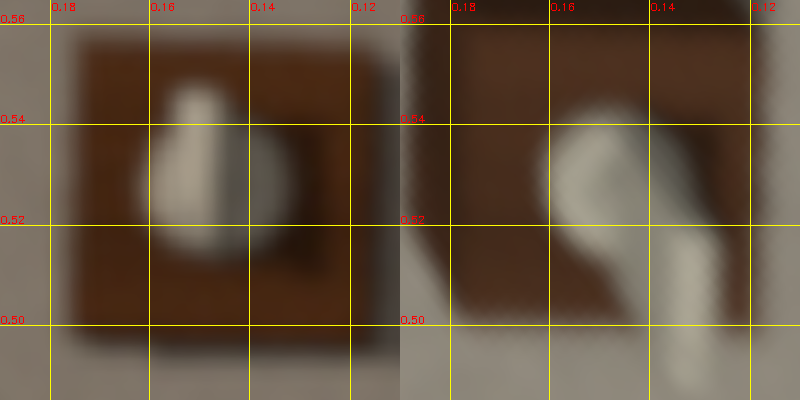

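View pics/o_wing.png

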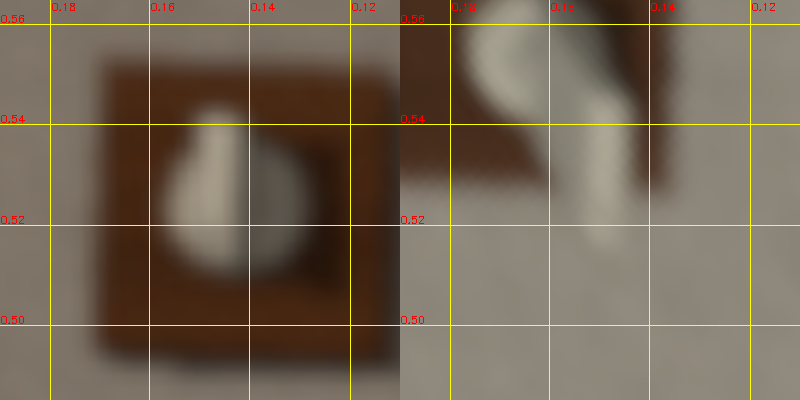

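{"api": "arm_command", "payload": {"moves": [[0,0,0,-0.115,50],[0,0,0,-0.115,50],[-28,24,0,0,50],[-28,24,0,0,50],[-28,24,0,0,50],[-28,24,0,0,50],[-28,24,0,0,50],[-28,24,0,0,50],[-28,24,0,0,50],[-28,24,0,0,50],[-28,24,0,0,50],[-28,24,0,0,50],[-28,24,0,0,50],[-28,24,0,0,50],[-28,24,0,0,50],[-28,24,0,0,50],[0,0,0,0,50]], "force": 40}}

```text
t: 4.32
tcp_pos: [0.4971, 0.2058, 0.2319]
ee_rot: [2.2, 2.243, 0.013]
force: [0.7, -0.2, 0.2]
width: 0.586
```

```bash
cat >> h.py <<'E'
from scipy.spatial.transform import Rotation as Ro
def st():
    s=monitor.read_state(); R=Ro.from_rotvec(s["ee_rot"]).as_matrix()
    print("t",round(s["t"],2),"tcp",np.round(s["tcp_pos"],4),"phi",round(np.degrees(np.arctan2(R[1,0],R[0,0])),2),"zax",np.round(R[:,2],3),"F",np.round(s["force"],1),"M",np.round(s["moment"],2),"w",round(s["width"]*85.4,1),"j6",round(s["joints"][5],2)); return s,R
def go(x,y,z):
    s,R=st(); print("tool shift mm",np.round(R.T@(np.array([x,y,z])-s["tcp_pos"])*1e3,1))
E
python3 -c "
from h import *
go(.5295,.1475,.12)"
```

```text
t 4.32 tcp [0.4971 0.2058 0.2319] phi 91.12 zax [ 0.006  0.006 -1.   ] F [ 0.7 -0.2  0.2] M [ 0.05 -0.01 -0.04] w 50.1 j6 -1.2
tool shift mm [-59.6  30.5 111.8]
```

{"api": "arm_command", "payload": {"moves": [[-20,10,30,0.02,50],[-20,10,30,0,50],[-20,10,30,0,50],[0,0,20,0,50],[0,0,0,0,50],[0,0,0,0,50]]}}

```text
t: 4.82
tcp_pos: [0.5338, 0.1427, 0.1207]
ee_rot: [2.228, 2.211, 0.025]
force: [0.0, -0.3, 0.1]
width: 0.584
```

Run:
```python
from h import *
go(.5295,.1475,.038)
b=eyes.snapshot("top");a=eyes.snapshot("scene")
cv2.imwrite("pics/g1.png",np.hstack([cv2.resize(b[160:240,215:305],(400,400),interpolation=2),cv2.resize(a[180:280,330:430],(400,400),interpolation=2)]))
```

```text
t 4.82 tcp [0.5338 0.1427 0.1207] phi 89.59 zax [ 0.013  0.009 -1.   ] F [ 0.  -0.3  0.1] M [-0.06 -0.   -0.04] w 49.9 j6 -1.31
tool shift mm [ 3.9 -5.4 82.7]
```

View pics/g1.png

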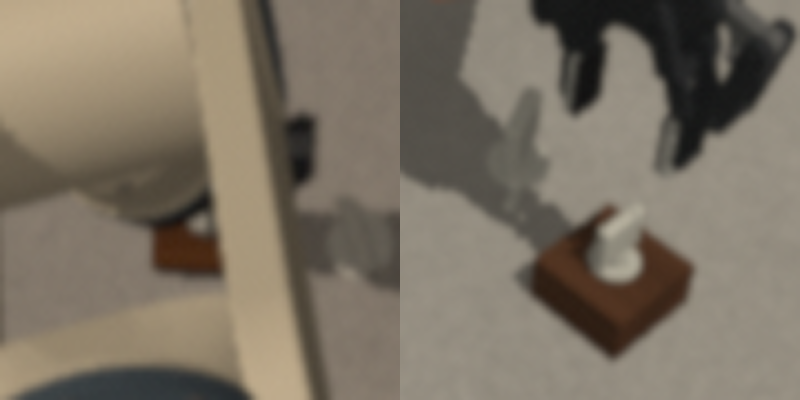

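{"api": "arm_command", "payload": {"moves": [[4,-5,30,0,50],[0,0,30,0,50],[0,0,10,0,50],[0,0,0,0,50]]}}

```text
t: 5.25
tcp_pos: [0.5354, 0.1527, 0.0579]
ee_rot: [2.218, 2.211, 0.046]
force: [-0.4, -0.8, 0.6]
width: 0.583
```

Run:
```python
from h import *
go(.5295,.1475,.038)
a=eyes.snapshot("scene")
cv2.imwrite("pics/g2.png",cv2.resize(a[200:270,340:430],None,fx=8,fy=8,interpolation=2))
```

```text
t 5.25 tcp [0.5354 0.1527 0.0579] phi 89.83 zax [ 0.028  0.014 -1.   ] F [-0.4 -0.8  0.6] M [-0.06  0.05  0.06] w 49.8 j6 -1.3
tool shift mm [-5.5 -6.5 19.6]
```

View pics/g2.png

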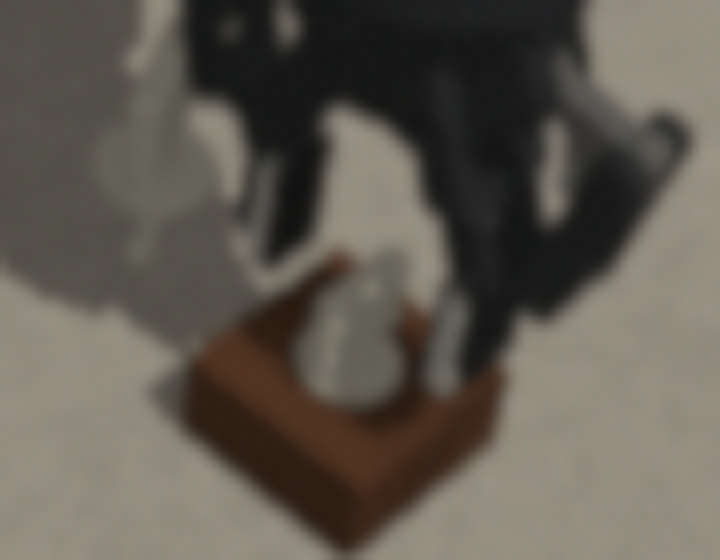

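{"api": "arm_command", "payload": {"moves": [[-3,-3,6,0,40],[-2.5,-3.5,5,0,30],[0,0,5,0,25],[0,0,2,0,25],[0,0,0,0,25]]}}

```text
t: 5.72
tcp_pos: [0.5325, 0.1484, 0.0447]
ee_rot: [2.213, 2.209, 0.058]
force: [0.1, 0.3, -0.6]
width: 0.291
```

Run:
```python
from h import *
go(.5295,.1475,.038)
```

```text
t 5.72 tcp [0.5325 0.1484 0.0447] phi 89.89 zax [ 0.036  0.016 -0.999] F [ 0.1  0.3 -0.6] M [-0.03  0.01  0.  ] w 24.9 j6 -1.31
tool shift mm [-1.  -3.3  6.6]
```

{"api": "arm_command", "payload": {"moves": [[-1,-3,4,0,25],[0,-1,3,0,25],[0,0,0,0,25],[0,0,0,0,25]]}}

```text
t: 6.05
tcp_pos: [0.5289, 0.1473, 0.0374]
ee_rot: [2.214, 2.208, 0.059]
force: [0.6, 1.0, -0.5]
width: 0.296
```

Run:
```python
from h import *
go(.5295,.1475,.038)
a=eyes.snapshot("scene")
cv2.imwrite("pics/g3.png",cv2.resize(a[200:270,340:430],None,fx=8,fy=8,interpolation=2))
```

```text
t 6.05 tcp [0.5289 0.1473 0.0374] phi 89.87 zax [ 0.037  0.016 -0.999] F [ 0.6  1.  -0.5] M [-0.01  0.04 -0.02] w 25.3 j6 -1.31
tool shift mm [ 0.2  0.6 -0.5]
```

View pics/g3.png

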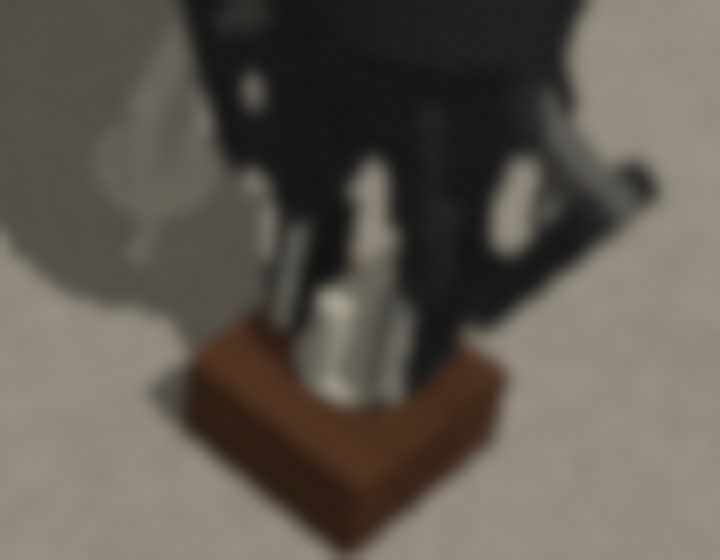

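{"api": "arm_command", "payload": {"moves": [[0,0,0,0,10],[0,0,0,0,5],[0,0,0,0,3],[0,0,0,0,3],[0,0,0,0,3],[0,0,0,0,3]], "force": 70}}

```text
t: 6.6
tcp_pos: [0.5292, 0.1475, 0.0378]
ee_rot: [2.214, 2.208, 0.06]
force: [0.9, -0.4, 0.2]
width: 0.077
```

```bash
python3 -c "
from h import *
st()"
```

```text
t 6.6 tcp [0.5292 0.1475 0.0378] phi 89.87 zax [ 0.037  0.017 -0.999] F [ 0.9 -0.4  0.2] M [-0.02  0.03  0.  ] w 6.6 j6 -1.31
```

{"api": "arm_command", "payload": {"moves": [[0.3,0.5,-15,0,3],[0.3,0.5,-15,0,3],[0.3,0.5,-20,0,3],[0,0,-25,0,3],[0,0,-25,0,3],[0,0,-10,0,3],[0,0,0,0,3]]}}

```text
t: 7.18
tcp_pos: [0.5249, 0.146, 0.1501]
ee_rot: [2.215, 2.21, 0.053]
force: [0.7, 0.2, -1.6]
width: 0.079
```

```bash
python3 -c "
from h import *
s,R=st()
a=eyes.snapshot('scene')
cv2.imwrite('pics/g4.png',cv2.resize(a[170:270,320:430],None,fx=6,fy=6,interpolation=2))
go(.507,-.212,.14)"
```

```text
t 7.18 tcp [0.5249 0.146  0.1501] phi 89.86 zax [ 0.033  0.015 -0.999] F [ 0.7  0.2 -1.6] M [ 0.   -0.02  0.03] w 6.7 j6 -1.31
t 7.23 tcp [0.5247 0.1461 0.1492] phi 89.87 zax [ 0.032  0.015 -0.999] F [ 0.   0.  -0.8] M [-0.03  0.04 -0.04] w 6.6 j6 -1.31
tool shift mm [-358.2  -17.     3.2]
```

View pics/g4.png

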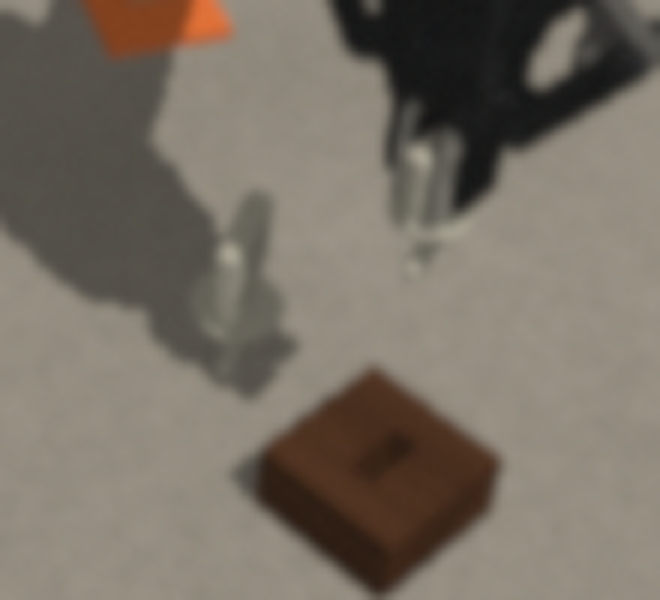

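{"api": "arm_command", "payload": {"moves": [[-15,-1,0,0,3],[-28,-1,0,0,3],[-30,-1,0,0,3],[-30,-1,0,0,3],[-30,-2,0,0,3],[-30,-2,0,0,3],[-30,-2,0,0,3],[-30,-2,0,0,3],[-30,-2,0,0,3],[-30,-1,0,0,3],[-30,-1,0,0,3],[-25,-1,0,0,3],[-15,0,0,0.045,3],[-5,0,0,0.045,3],[0,0,0,0,3],[0,0,0,0,3]]}}

```text
t: 8.57
tcp_pos: [0.4944, -0.226, 0.1159]
ee_rot: [-2.313, -2.107, -0.029]
force: [0.6, 0.2, -0.7]
width: 0.08
```

```bash
python3 -c "
from h import *
go(.507,-.212,.11)
a=eyes.snapshot('scene')
b=eyes.snapshot('top')
cv2.imwrite('pics/g5.png',np.hstack([cv2.resize(a[100:210,230:340],(400,400),interpolation=2),cv2.resize(b[160:260,350:450],(400,400),interpolation=2)]))"
```

```text
t 8.57 tcp [ 0.4944 -0.226   0.1159] phi 84.67 zax [ 0.005  0.022 -1.   ] F [ 0.6  0.2 -0.7] M [ 0.03  0.01 -0.07] w 6.8 j6 -1.94
tool shift mm [14.9 11.2  6.2]
```

View pics/g5.png

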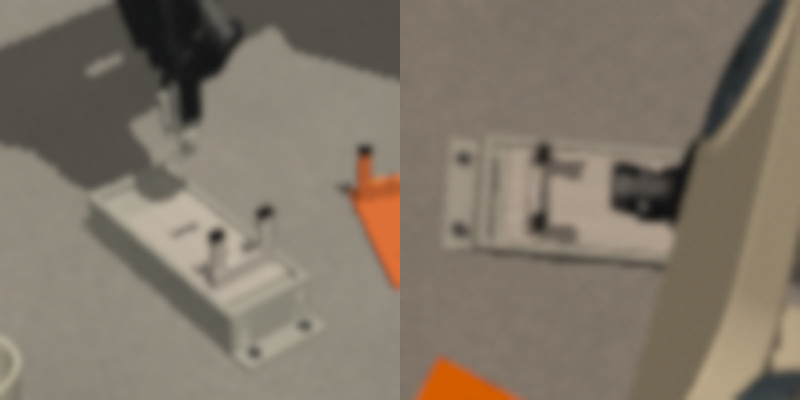

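{"api": "arm_command", "payload": {"moves": [[5,4,5,0,3],[5,4,6,0,3],[4,3,6,0,3],[0,0,6,0,3],[0,0,0,0,3],[0,0,0,0,3]]}}

```text
t: 9.17
tcp_pos: [0.5087, -0.2065, 0.0903]
ee_rot: [-2.303, -2.116, -0.03]
force: [-0.3, 0.5, -0.3]
width: 0.08
```

```bash
python3 -c "
from h import *
go(.507,-.212,.085)
a=np.mean([eyes.snapshot('scene').astype(float) for _ in range(3)],0).astype(np.uint8)
b=eyes.snapshot('top')
cv2.imwrite('pics/sc6.png',a)
cv2.imwrite('pics/g6.png',np.hstack([cv2.resize(a[135:195,250:310],(480,480),interpolation=2),cv2.resize(b[160:260,350:450],(320,480),interpolation=2)]))
go(.507,-.212,.085)
"
```

```text
t 9.17 tcp [ 0.5087 -0.2065  0.0903] phi 85.16 zax [ 0.004  0.023 -1.   ] F [-0.3  0.5 -0.3] M [0.02 0.02 0.02] w 6.8 j6 -1.91
tool shift mm [-5.7 -1.3  5.2]
t 9.37 tcp [ 0.5087 -0.2072  0.091 ] phi 85.1 zax [ 0.005  0.023 -1.   ] F [0.2 0.  0.2] M [-0.03 -0.01 -0.03] w 6.6 j6 -1.91
tool shift mm [-5.  -1.3  5.9]
```

View pics/g6.png

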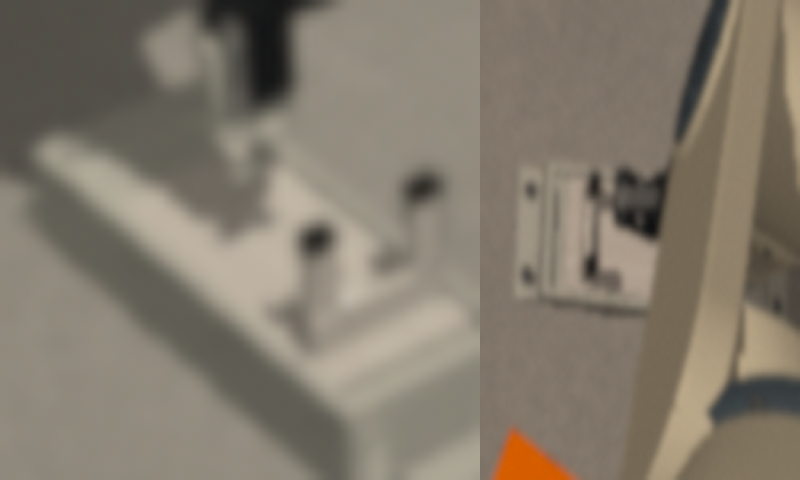

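```bash
cat >> h.py <<'E'
Rg=Ro.from_rotvec([2.214,2.208,0.06]).as_matrix(); pg=np.array([.5292,.1475,.0378]); grip0=np.array([.5295,.1475,.052])
def screw(s,R,off=(0,0,0)):
    """world grip point, wing axis, up axis"""
    T=R@Rg.T
    return s["tcp_pos"]+T@(grip0+np.array(off)-pg), T@np.array([1,0,0.]), T@np.array([0,0,1.])
E
python3 - <<'E'
from h import *
s,R=st()
g,w,u=screw(s,R); print(g,w,u)
a=cv2.imread("pics/sc6.png"); x0,y0,S=255,125,13
im=cv2.resize(a[y0:y0+45,x0:x0+60],None,fx=S,fy=S,interpolation=2)
def P(X,col,t=1): 
    q=[((proj("scene",p)-[x0,y0]+.5)*S) for p in X]; cv2.polylines(im,[np.int32(q)],False,col,t)
v=np.cross(u,w)
P([g-44*.001*u+.010*w,g-.044*u-.010*w,g-.038*u-.010*w,g-.038*u+.01*w,g-.044*u+.01*w],(0,0,255))
th=np.linspace(0,6.3,40)
P([g-.022*u+.014*(np.cos(t)*w+np.sin(t)*v) for t in th],(0,255,0))
P([g+.013*u+.015*w,g+.013*u-.015*w,g-.013*u-.015*w,g-.013*u+.015*w,g+.013*u+.015*w],(255,0,0))
cv2.imwrite("pics/ov6.png",im)
E
```

```text
t 9.37 tcp [ 0.5087 -0.2072  0.091 ] phi 85.1 zax [ 0.005  0.023 -1.   ] F [0.2 0.  0.2] M [-0.03 -0.01 -0.03] w 6.6 j6 -1.91
[ 0.50949263 -0.20736766  0.10515938] [ 0.99604141 -0.08223672 -0.03374352] [ 0.03313989 -0.00869459  0.9994129 ]
```

View pics/ov6.png

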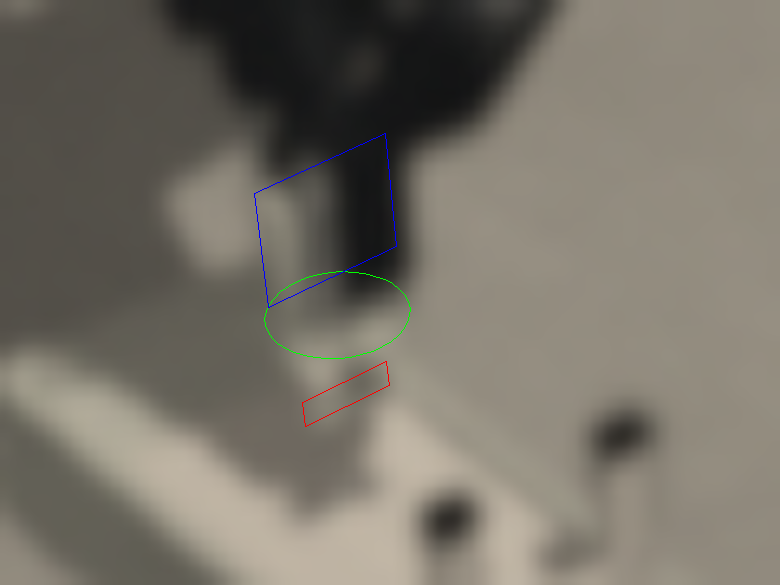

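```bash
cat >> h.py <<'E'
def overlay(im,cam,x0,y0,S,g,w,u):
    def P(X,col,t=1):
        q=[((proj(cam,p)-[x0,y0]+.5)*S) for p in X]; cv2.polylines(im,[np.int32(q)],False,col,t)
    v=np.cross(u,w)
    P([g-44*.001*u+.010*w,g-.044*u-.010*w,g-.038*u-.010*w,g-.038*u+.01*w,g-.044*u+.01*w],(0,0,255))
    th=np.linspace(0,6.3,40)
    P([g-.022*u+.014*(np.cos(t)*w+np.sin(t)*v) for t in th],(0,255,0))
    P([g-.019*u+.014*(np.cos(t)*w+np.sin(t)*v) for t in th],(0,255,0))
    for k in (-.004,.004): P([g+.013*u+.015*w+k*v,g+.013*u-.015*w+k*v,g-.013*u-.015*w+k*v,g-.013*u+.015*w+k*v,g+.013*u+.015*w+k*v],(255,0,0))
E
python3 - <<'E'
from h import *
im=cv2.imread("pics/g4.png")
s={"tcp_pos":np.array([.5248,.1461,.1495])}; R=Ro.from_rotvec([2.215,2.21,.053]).as_matrix()
overlay(im,"scene",320,170,6,*screw(s,R))
a=cv2.imread("pics/sceneavg.png"); im2=cv2.resize(a[210:275,350:415],None,fx=9,fy=9,interpolation=2)
overlay(im2,"scene",350,210,9,grip0,np.array([1,0,0.]),np.array([0,0,1.]))
b=cv2.imread("pics/topavg.png"); im3=cv2.resize(b[180:225,240:285],None,fx=13,fy=13,interpolation=2)
overlay(im3,"top",240,180,13,grip0,np.array([1,0,0.]),np.array([0,0,1.]))
cv2.imwrite("pics/ov4.png",im[0:450,250:550]); cv2.imwrite("pics/ov0.png",cv2.resize(np.hstack([im2,im3]),(800,400)))
E
```

```text
(no output)
```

View pics/ov4.png

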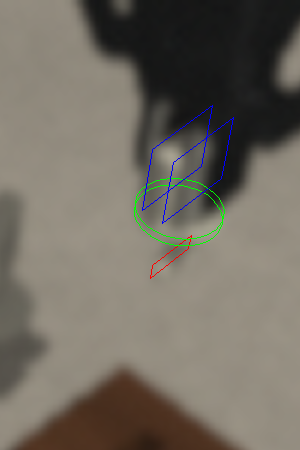

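View pics/ov0.png

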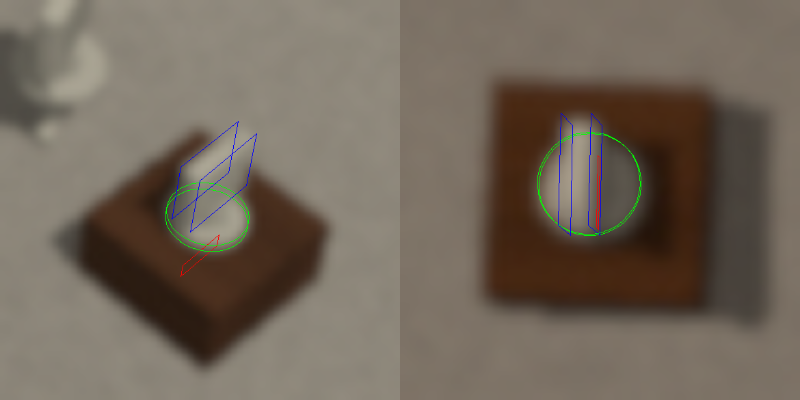

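Run:
```python
from h import *
s,R=st(); g,w,u=screw(s,R)
a=eyes.snapshot("scene")
print("pred grip",proj("scene",g),"flange",proj("scene",g-.022*u),"pin near",proj("scene",g-.041*u+.01*w))
for th in ("screw_grip","screw_flange","rest_hole","rest","rail"):
    print(th,[(np.round(d["point"],1),round(d["confidence"],2)) for d in spotter.landmark_of("scene",th)])
im=cv2.resize(a[125:170,255:315],None,fx=13,fy=13,interpolation=2)
for d in spotter.silhouettes("scene","screw_grip"):
    print(d["bbox"],d["confidence"])
    m=cv2.resize(d["region"][125:170,255:315].astype(np.uint8),None,fx=13,fy=13,interpolation=0)
    cv2.drawContours(im,cv2.findContours(m,0,1)[0],-1,(0,255,255),1)
overlay(im,"scene",255,125,13,g,w,u)
cv2.imwrite("pics/ov7.png",im)
J=np.array([proj("scene",g+d)-proj("scene",g) for d in np.eye(3)*.001]); print("px/mm",J)
```

```text
t 9.37 tcp [ 0.5087 -0.2072  0.091 ] phi 85.1 zax [ 0.005  0.023 -1.   ] F [0.2 0.  0.2] M [-0.03 -0.01 -0.03] w 6.6 j6 -1.91
pred grip [279.66244812 141.47641831] flange [280.46958035 148.72396778] pin near [277.91470865 156.38014971]
screw_grip [(array([358.1, 210.6]), 0.71)]
screw_flange [(array([357.8, 219.9]), 0.85), (array([281.1, 150.8]), 0.62)]
rest_hole [(array([343.7, 166.7]), 0.91), (array([280.8, 162.4]), 0.56)]
rest [(array([287.6, 167.5]), 0.86), (array([343.2, 162.9]), 0.68), (array([280.1, 139.8]), 0.38)]
rail [(array([284.3, 178.6]), 0.77)]
[351.0, 204.4, 362.6, 230.8] 0.64
px/mm [[-0.31267344  0.15849508]
 [ 0.2608197   0.16848429]
 [-0.02468524 -0.33888276]]
```

View pics/ov7.png

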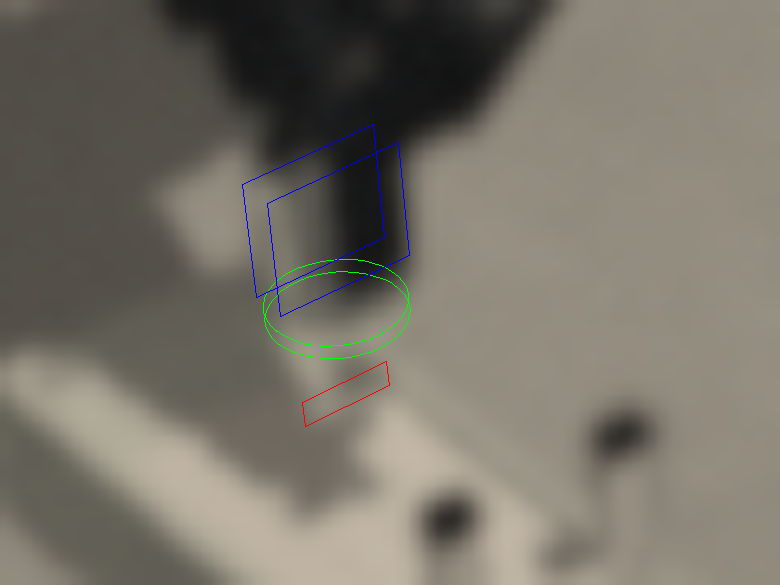

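Run:
```python
from h import *
a=np.mean([eyes.snapshot('scene').astype(float) for _ in range(6)],0)
np.save("sc8.npy",a)
s,R=st(); g,w,u=screw(s,R)
c=np.clip((a-70)*2,0,255).astype(np.uint8)
im=cv2.resize(c[135:170,262:297],None,fx=11,fy=11,interpolation=2); im2=im.copy()
overlay(im2,"scene",262,135,11,g,w,u)
cv2.imwrite("pics/ov8.png",np.hstack([im,im2]))
```

```text
t 10.02 tcp [ 0.5087 -0.2071  0.0908] phi 85.1 zax [ 0.005  0.023 -1.   ] F [-0.6  0.3 -0. ] M [-0.02  0.03  0.07] w 6.4 j6 -1.91
```

View pics/ov8.png

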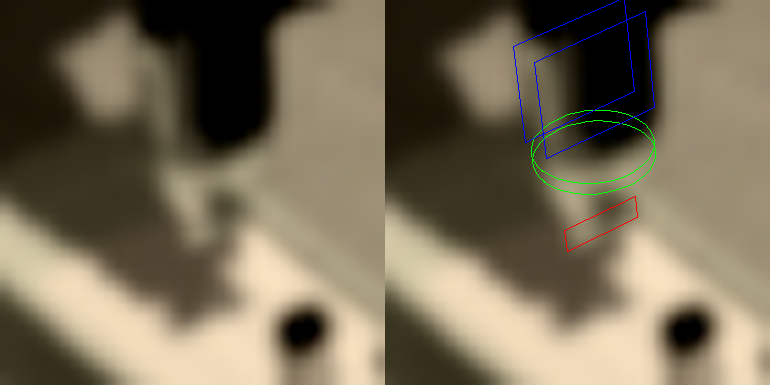

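{"api": "arm_command", "payload": {"moves": [[-3,1,6,0,3],[-2,0,6,0,3],[0,0,5,0,3],[0,0,3,0,3],[0,0,0,0,3]]}}

```text
t: 10.43
tcp_pos: [0.5093, -0.2123, 0.0683]
ee_rot: [-2.305, -2.115, -0.03]
force: [-0.3, 0.2, -0.5]
width: 0.075
```

```bash
cat > look.py <<'E'
from h import *
import sys
s,R=st(); g,w,u=screw(s,R); print("pin bottom",np.round(g-.044*u,4),"u",np.round(u,3),"w",np.round(w,3))
a=np.mean([eyes.snapshot('scene').astype(float) for _ in range(4)],0)
np.save(sys.argv[1]+".npy",a)
c=np.clip((a-50)*1.5,0,255).astype(np.uint8)
im=cv2.resize(c[140:175,265:300],None,fx=11,fy=11,interpolation=2); im2=im.copy()
overlay(im2,"scene",265,140,11,g,w,u)
cv2.imwrite("pics/"+sys.argv[1]+".png",np.hstack([im,im2]))
E
python3 look.py L1
```

```text
t 10.43 tcp [ 0.5093 -0.2123  0.0683] phi 85.09 zax [ 0.005  0.023 -1.   ] F [-0.3  0.2 -0.5] M [-0.02 -0.01 -0.03] w 6.4 j6 -1.92
pin bottom [ 0.5086 -0.2121  0.0385] u [ 0.033 -0.009  0.999] w [ 0.996 -0.082 -0.034]
```

View pics/L1.png

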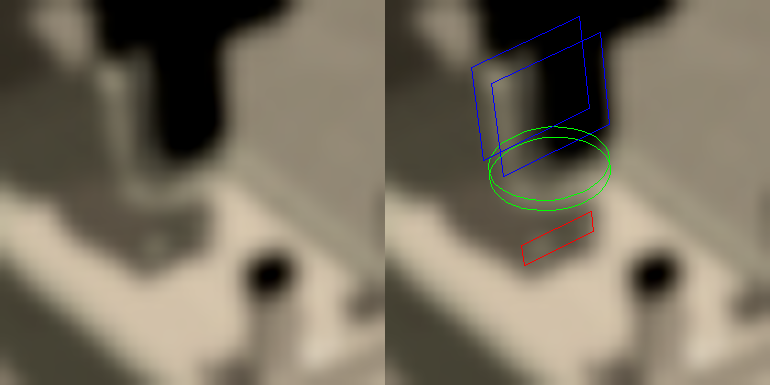

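Run:
```python
from h import *
out=[]
for a in (cv2.imread("pics/sceneavg.png").astype(float),np.load("L1.npy")):
    c=np.clip((a-60)*1.8,0,255).astype(np.uint8)
    im=cv2.resize(c[145:175,268:298],None,fx=13,fy=13,interpolation=2)
    for dx in range(5): pass
    cv2.line(im,(195,0),(195,390),(0,255,255),1); cv2.line(im,(0,195),(390,195),(0,255,255),1)
    out.append(im)
cv2.imwrite("pics/cmp1.png",np.hstack(out))
h=np.array([.507,-.212,.035]); 
xr=np.array([np.cos(np.radians(84.8)),np.sin(np.radians(84.8)),0]); yr=np.array([-xr[1],xr[0],0])
for X in (h,h+.011*yr,h-.011*yr,np.array([.509,-.2105,.035])): print((proj("scene",X)-[268,145]+.5)*13)
```

```text
[174.16283877 239.38537173]
[219.31061663 218.7330194 ]
[128.55304122 260.24751909]
[171.29765071 246.92128201]
```

View pics/cmp1.png

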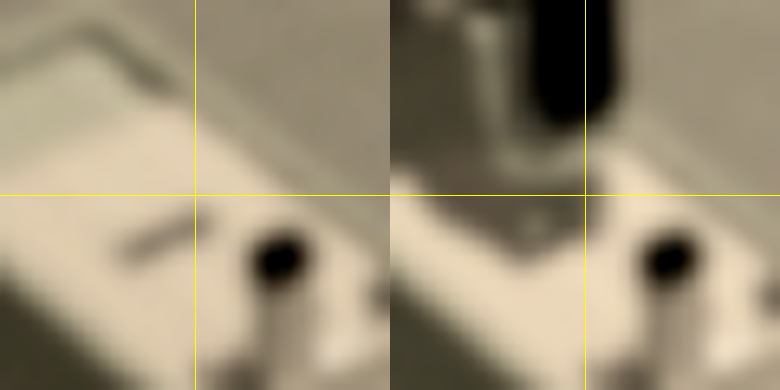

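{"api": "arm_command", "payload": {"moves": [[-1,3,0,0,3],[0,0,1.5,0,3],[0,0,1,0,3],[0,0,1,0,3],[0,0,0,0,3]]}}

```text
t: 11.05
tcp_pos: [0.514, -0.214, 0.0665]
ee_rot: [-2.306, -2.118, -0.032]
force: [0.0, -0.4, -0.7]
width: 0.077
```

```bash
python3 look.py L2
```

```text
t 11.05 tcp [ 0.514  -0.214   0.0665] phi 85.12 zax [ 0.008  0.021 -1.   ] F [ 0.  -0.4 -0.7] M [-0.09 -0.02 -0.06] w 6.6 j6 -1.92
pin bottom [ 0.5134 -0.2138  0.0367] u [ 0.03  -0.007  1.   ] w [ 0.996 -0.082 -0.031]
```

View pics/L2.png

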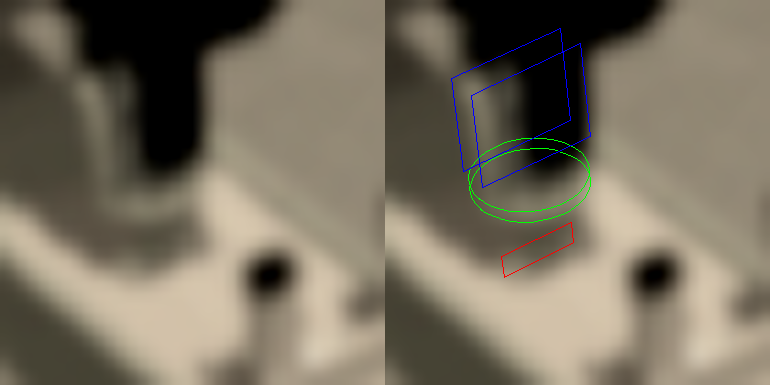

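{"api": "arm_command", "payload": {"moves": [[0,0,1.5,0,3],[0,0,1.5,0,3],[0,0,0,0,3]]}}

```text
t: 11.5
tcp_pos: [0.5143, -0.2141, 0.0643]
ee_rot: [-2.307, -2.118, -0.033]
force: [-1.6, 0.4, 3.8]
width: 0.075
```

```bash
python3 -c "
from h import *
st()"
```

```text
t 11.5 tcp [ 0.5143 -0.2141  0.0643] phi 85.12 zax [ 0.009  0.021 -1.   ] F [-1.6  0.4  3.8] M [ 0.07  0.29 -0.02] w 6.4 j6 -1.92
```

{"api": "arm_command", "payload": {"moves": [[0.7,0,0.5,0,3],[0.7,0,0.5,0,3],[0,0,0.3,0,3]]}}

```text
t: 11.75
tcp_pos: [0.5144, -0.2139, 0.0643]
ee_rot: [-2.307, -2.121, -0.031]
force: [-2.4, 0.9, 5.4]
width: 0.076
```

```bash
python3 -c "
from h import *
st()"
```

```text
t 11.75 tcp [ 0.5144 -0.2139  0.0643] phi 85.18 zax [ 0.009  0.019 -1.   ] F [-2.4  0.9  5.4] M [ 0.2   0.38 -0.03] w 6.5 j6 -1.92
```

{"api": "arm_command", "payload": {"moves": [[0,0,-2,0,3],[1,-2,0,0,3],[0,0,1.5,0,3],[0,0,1.5,0,3],[0,0,1,0,3],[0,0,0,0,3]]}}

```text
t: 12.25
tcp_pos: [0.5128, -0.213, 0.0644]
ee_rot: [-2.308, -2.122, -0.031]
force: [-1.4, 1.2, 1.9]
width: 0.078
```

```bash
python3 -c "
from h import *
s,R=st(); g,w,u=screw(s,R); print('pin bottom',np.round(g-.044*u,4),u)"
```

```text
t 12.25 tcp [ 0.5128 -0.213   0.0644] phi 85.19 zax [ 0.01   0.018 -1.   ] F [-1.4  1.2  1.9] M [-0.    0.28  0.05] w 6.7 j6 -1.92
pin bottom [ 0.5122 -0.2129  0.0346] [ 0.02824752 -0.00428995  0.99959175]
```

```bash
python3 look.py L3
python3 - <<'E'
from h import *
out=[]
for a in (cv2.imread("pics/sceneavg.png").astype(float),np.load("L3.npy")):
    c=np.clip((a-60)*2,0,255).astype(np.uint8)
    im=cv2.resize(c[150:172,272:294],None,fx=18,fy=18,interpolation=cv2.INTER_CUBIC)
    cv2.line(im,(125,0),(125,395),(0,255,255),1); cv2.line(im,(0,245),(390,245),(0,255,255),1)
    out.append(im)
cv2.imwrite("pics/cmp3.png",np.hstack(out))
E
```

```text
t 12.25 tcp [ 0.5128 -0.213   0.0644] phi 85.19 zax [ 0.01   0.018 -1.   ] F [-1.4  1.2  1.9] M [-0.    0.28  0.05] w 6.7 j6 -1.92
pin bottom [ 0.5122 -0.2129  0.0346] u [ 0.028 -0.004  1.   ] w [ 0.996 -0.081 -0.029]
```

View pics/cmp3.png

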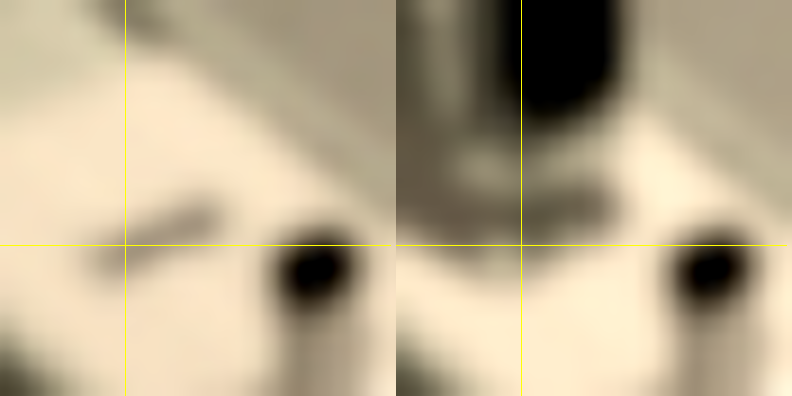

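{"api": "arm_command", "payload": {"moves": [[0,0,-2,0,3],[0.5,-2,0,0,3],[0,0,1.5,0,3],[0,0,1.5,0,3],[0,0,1,0,3],[0,0,0,0,3]]}}

```text
t: 12.95
tcp_pos: [0.5109, -0.2122, 0.0644]
ee_rot: [-2.308, -2.122, -0.032]
force: [-0.7, -0.0, 1.2]
width: 0.078
```

{"api": "arm_command", "payload": {"moves": [[0,0,-2,0,3],[0,-2,0,0,3],[0,0,1.5,0,3],[0,0,1.5,0,3],[0,0,1,0,3],[0,0,0,0,3]]}}

```text
t: 13.45
tcp_pos: [0.509, -0.212, 0.0643]
ee_rot: [-2.308, -2.122, -0.032]
force: [-1.6, 1.1, 3.0]
width: 0.082
```

{"api": "arm_command", "payload": {"moves": [[0,0,-2,0,3],[0,-2,0,0,3],[0,0,1.5,0,3],[0,0,1.5,0,3],[0,0,1,0,3],[0,0,0,0,3]]}}

```text
t: 13.95
tcp_pos: [0.5071, -0.2121, 0.0643]
ee_rot: [-2.309, -2.123, -0.033]
force: [-1.4, 1.5, 3.1]
width: 0.077
```

{"api": "arm_command", "payload": {"moves": [[0,0,-2,0,3],[-1.7,0,0,0,3],[0,0,1.5,0,3],[0,0,1.5,0,3],[0,0,1,0,3],[0,0,0,0,3]]}}

```text
t: 14.45
tcp_pos: [0.5078, -0.2152, 0.0621]
ee_rot: [-2.31, -2.125, -0.032]
force: [-0.2, -0.2, -0.7]
width: 0.08
```

{"api": "arm_command", "payload": {"moves": [[0,0,-2,0,3],[0,1.8,0,0,3],[0,0,1.5,0,3],[0,0,1.5,0,3],[0,0,1,0,3],[0,0,0,0,3]]}}

```text
t: 14.95
tcp_pos: [0.5086, -0.2154, 0.0589]
ee_rot: [-2.308, -2.124, -0.03]
force: [-0.4, -1.0, 0.5]
width: 0.078
```

{"api": "arm_command", "payload": {"moves": [[0,0,-2,0,3],[0,1.8,0,0,3],[0,0,1.5,0,3],[0,0,1.5,0,3],[0,0,1,0,3],[0,0,0,0,3]]}}

```text
t: 15.45
tcp_pos: [0.5099, -0.2153, 0.0584]
ee_rot: [-2.307, -2.123, -0.029]
force: [-3.0, -0.3, 0.7]
width: 0.079
```

{"api": "arm_command", "payload": {"moves": [[0,0,-2,0,3],[0,1.8,0,0,3],[0,0,1.5,0,3],[0,0,1.5,0,3],[0,0,1,0,3],[0,0,0,0,3]]}}

```text
t: 15.95
tcp_pos: [0.5103, -0.2151, 0.0583]
ee_rot: [-2.304, -2.122, -0.025]
force: [-4.1, -0.4, 2.5]
width: 0.081
```

{"api": "arm_command", "payload": {"moves": [[0,-0.8,0,0,3],[-1.2,0,0.8,0,3],[-1.2,0,0.8,0,3],[-1.2,0,0.8,0,3],[-1.2,0,0.8,0,3],[0,0,0.5,0,3]]}}

```text
t: 16.45
tcp_pos: [0.5101, -0.2154, 0.0581]
ee_rot: [-2.304, -2.115, -0.034]
force: [-4.8, -1.5, 9.5]
width: 0.078
```

```bash
python3 -c "
from h import *
st()"
```

```text
t 16.45 tcp [ 0.5101 -0.2154  0.0581] phi 85.1 zax [ 0.006  0.025 -1.   ] F [-4.8 -1.5  9.5] M [-0.21  0.94  0.01] w 6.7 j6 -1.93
```

{"api": "arm_command", "payload": {"moves": [[0,-1,-1,0,3],[0,-1,0,0,3],[-2,0,0,0,3],[-2,0,0,0,3]]}}

```text
t: 16.78
tcp_pos: [0.509, -0.2189, 0.0588]
ee_rot: [-2.305, -2.116, -0.037]
force: [1.0, 2.5, 1.7]
width: 0.079
```

```bash
python3 -c "
from h import *
st()"
```

```text
t 16.78 tcp [ 0.509  -0.2189  0.0588] phi 85.1 zax [ 0.009  0.026 -1.   ] F [1.  2.5 1.7] M [ 0.43 -0.03  0.  ] w 6.7 j6 -1.94
```

Moving now, with light force. Continue sliding in short steps with a light downward press.

{"api": "arm_command", "payload": {"moves": [[-1.5,0,0.2,0,3],[-1.5,0,0.2,0,3],[-1.5,0,0.2,0,3],[0,0,0.4,0,3]]}}

```text
t: 17.12
tcp_pos: [0.5091, -0.2222, 0.0582]
ee_rot: [-2.305, -2.111, -0.041]
force: [-3.6, 1.6, 9.6]
width: 0.075
```

```bash
python3 -c "
from h import *
st()"
```

```text
t 17.12 tcp [ 0.5091 -0.2222  0.0582] phi 84.98 zax [ 0.009  0.03  -1.   ] F [-3.6  1.6  9.6] M [ 0.33  0.53 -0.03] w 6.4 j6 -1.95
```

{"api": "arm_command", "payload": {"moves": [[-1.5,-0.3,-0.4,0,3],[-1.5,0,0,0,3],[-1.5,0,0,0,3],[0,0,0.3,0,3]]}}

```text
t: 17.45
tcp_pos: [0.5086, -0.2271, 0.058]
ee_rot: [-2.305, -2.11, -0.042]
force: [-0.4, 0.7, 0.7]
width: 0.079
```

{"api": "arm_command", "payload": {"moves": [[-1.5,0,-0.2,0,3],[-1.5,0,0,0,3],[-1.5,0,0,0,3],[0,0,0.3,0,3]]}}

```text
t: 17.78
tcp_pos: [0.508, -0.2317, 0.0574]
ee_rot: [-2.305, -2.109, -0.043]
force: [0.6, 3.6, 4.3]
width: 0.08
```

```bash
python3 -c "
from h import *
st()"
```

```text
t 17.78 tcp [ 0.508  -0.2317  0.0574] phi 84.91 zax [ 0.009  0.031 -0.999] F [0.6 3.6 4.3] M [ 0.69  0.02 -0.02] w 6.9 j6 -1.97
```

{"api": "arm_command", "payload": {"moves": [[-1.2,0,0,0,3],[-1.2,0,0.2,0,3],[0,0,0.3,0,3]]}}

```text
t: 18.03
tcp_pos: [0.508, -0.2319, 0.0573]
ee_rot: [-2.305, -2.104, -0.047]
force: [-0.4, 3.8, 6.4]
width: 0.08
```

{"api": "arm_command", "payload": {"moves": [[-1.2,0,0,0,3],[-1.2,0,0.2,0,3],[0,0,0.3,0,3]]}}

```text
t: 18.28
tcp_pos: [0.508, -0.232, 0.0574]
ee_rot: [-2.304, -2.101, -0.051]
force: [-0.3, 2.5, 5.2]
width: 0.078
```

```bash
python3 -c "
from h import *
st()
a=eyes.snapshot('scene')
cv2.imwrite('pics/m1.png',cv2.resize(a[120:210,240:330],None,fx=6,fy=6,interpolation=2))"
```

```text
t 18.28 tcp [ 0.508  -0.232   0.0574] phi 84.73 zax [ 0.009  0.039 -0.999] F [-0.3  2.5  5.2] M [ 0.6   0.09 -0.  ] w 6.7 j6 -1.97
```

View pics/m1.png

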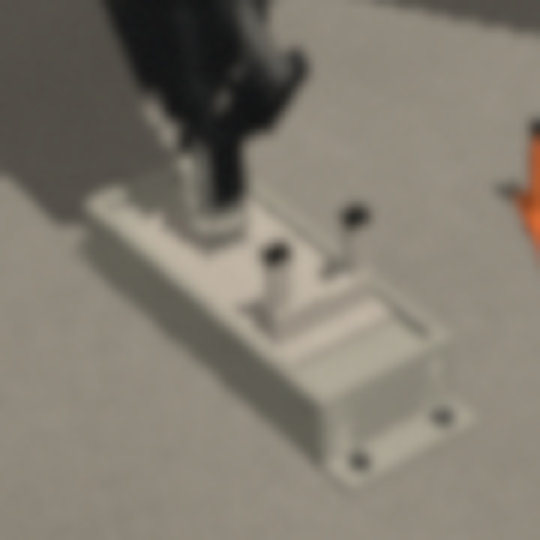

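{"api": "arm_command", "payload": {"moves": [[0.8,0.8,0.5,0,3],[0,-0.8,0.8,0,3],[-0.8,-0.8,0.8,0,3],[0,0.8,0.8,0,3]]}}

```text
t: 18.67
tcp_pos: [0.509, -0.2314, 0.0564]
ee_rot: [-2.305, -2.101, -0.054]
force: [-6.5, 3.9, 15.3]
width: 0.079
```

```bash
python3 -c "
from h import *
st()"
```

```text
t 18.67 tcp [ 0.509  -0.2314  0.0564] phi 84.72 zax [ 0.011  0.04  -0.999] F [-6.5  3.9 15.3] M [0.91 1.36 0.11] w 6.7 j6 -1.97
```

{"api": "arm_command", "payload": {"moves": [[0,-1.2,-0.3,0,3],[0,-0.8,0.3,0,3],[0,0,0.6,0,3]]}}

```text
t: 18.92
tcp_pos: [0.5079, -0.2313, 0.0566]
ee_rot: [-2.306, -2.102, -0.056]
force: [-0.2, 4.6, 9.5]
width: 0.078
```

```bash
python3 -c "
from h import *
s,R=st(); g,w,u=screw(s,R); print('pin bottom',np.round(g-.044*u,4),np.round(u,3),np.round(w,3))"
```

```text
t 18.92 tcp [ 0.5079 -0.2313  0.0566] phi 84.72 zax [ 0.013  0.039 -0.999] F [-0.2  4.6  9.5] M [0.94 0.14 0.05] w 6.7 j6 -1.98
pin bottom [ 0.5074 -0.2305  0.0268] [ 0.026 -0.026  0.999] [ 0.996 -0.088 -0.028]
```

{"api": "arm_command", "payload": {"moves": [[0.8,0,0,0,3],[0.8,0,0.5,0,3],[0,0,0.8,0,3]]}}

```text
t: 19.17
tcp_pos: [0.5079, -0.2303, 0.0551]
ee_rot: [-2.307, -2.103, -0.055]
force: [-0.3, 2.3, 0.5]
width: 0.079
```

```bash
python3 -c "
from h import *
s,R=st(); g,w,u=screw(s,R); print('pin bottom',np.round(g-.044*u,4),np.round(u,3),np.round(w,3))"
```

```text
t 19.17 tcp [ 0.5079 -0.2303  0.0551] phi 84.74 zax [ 0.013  0.038 -0.999] F [-0.3  2.3  0.5] M [ 0.44  0.05 -0.01] w 6.7 j6 -1.97
pin bottom [ 0.5075 -0.2296  0.0253] [ 0.026 -0.024  0.999] [ 0.996 -0.088 -0.028]
```

Going in freely now (z 0.0551, no vertical force). Continue down gently toward TCP z ≈ 0.043.

{"api": "arm_command", "payload": {"moves": [[0.5,0,1.5,0,3],[0,0,1.5,0,3],[0,0,1.5,0,3],[0,0,0,0,3]]}}

```text
t: 19.5
tcp_pos: [0.5075, -0.23, 0.0492]
ee_rot: [-2.306, -2.104, -0.053]
force: [-0.2, -0.1, 0.5]
width: 0.075
```

```bash
python3 -c "
from h import *
s,R=st(); g,w,u=screw(s,R); print('pin bottom',np.round(g-.044*u,4),np.round(u,3),np.round(w,3))"
```

```text
t 19.5 tcp [ 0.5075 -0.23    0.0492] phi 84.75 zax [ 0.012  0.037 -0.999] F [-0.2 -0.1  0.5] M [ 0.09 -0.   -0.04] w 6.4 j6 -1.97
pin bottom [ 0.507  -0.2293  0.0194] [ 0.027 -0.024  0.999] [ 0.996 -0.088 -0.029]
```

{"api": "arm_command", "payload": {"moves": [[0.2,0,1.5,0,3],[0,0,1.5,0,3],[0,0,1,0,3],[0,0,0.5,0,3],[0,0,0,0,3]]}}

```text
t: 19.92
tcp_pos: [0.5075, -0.2297, 0.0438]
ee_rot: [-2.306, -2.104, -0.053]
force: [-1.5, -0.4, -0.3]
width: 0.076
```

```bash
python3 -c "
from h import *
s,R=st(); g,w,u=screw(s,R); print('pin bottom',np.round(g-.044*u,4),np.round(u,3),np.round(w,3))"
```

```text
t 19.92 tcp [ 0.5075 -0.2297  0.0438] phi 84.75 zax [ 0.012  0.037 -0.999] F [-1.5 -0.4 -0.3] M [ 0.   -0.    0.01] w 6.5 j6 -1.97
pin bottom [ 0.507 -0.229  0.014] [ 0.027 -0.024  0.999] [ 0.996 -0.088 -0.029]
```

{"api": "arm_command", "payload": {"moves": [[0,0,0.8,0,3],[0,0,0.8,0,3],[0,0,0.8,0,3],[0,0,0,0,3]]}}

```text
t: 20.25
tcp_pos: [0.5077, -0.2297, 0.0432]
ee_rot: [-2.306, -2.104, -0.053]
force: [0.6, 0.2, -0.0]
width: 0.079
```

```bash
python3 -c "
from h import *
s,R=st(); g,w,u=screw(s,R); print('pin bottom',np.round(g-.044*u,4),np.round(u,3),np.round(w,3))"
```

```text
t 20.25 tcp [ 0.5077 -0.2297  0.0432] phi 84.76 zax [ 0.012  0.037 -0.999] F [ 0.6  0.2 -0. ] M [0.09 0.05 0.01] w 6.7 j6 -1.97
pin bottom [ 0.5072 -0.229   0.0134] [ 0.027 -0.024  0.999] [ 0.996 -0.088 -0.029]
```

{"api": "arm_command", "payload": {"moves": [[0,0,1.5,0,3],[0,0,1.5,0,3],[0,0,1,0,3]]}}

```text
t: 20.5
tcp_pos: [0.5079, -0.2297, 0.0429]
ee_rot: [-2.306, -2.104, -0.053]
force: [-4.4, 1.4, 8.9]
width: 0.081
```

```bash
python3 -c "
from h import *
s,R=st(); g,w,u=screw(s,R); print('pin bottom',np.round(g-.044*u,4),np.round(u,3),np.round(w,3))"
```

```text
t 20.5 tcp [ 0.5079 -0.2297  0.0429] phi 84.77 zax [ 0.012  0.037 -0.999] F [-4.4  1.4  8.9] M [ 0.16  0.69 -0.05] w 6.9 j6 -1.97
pin bottom [ 0.5074 -0.229   0.0131] [ 0.026 -0.024  0.999] [ 0.996 -0.088 -0.028]
```

{"api": "arm_command", "payload": {"moves": [[0,-0.5,0,0.1,3],[0,0,0.2,0.1,3],[0,0,0.2,0.1,3]]}}

```text
t: 20.75
tcp_pos: [0.508, -0.2299, 0.0433]
ee_rot: [-2.599, -1.724, -0.05]
force: [-0.3, -0.6, -0.3]
width: 0.081
```

```bash
python3 -c "
from h import *
s,R=st(); g,w,u=screw(s,R); print('pin bottom',np.round(g-.044*u,4),np.round(u,3),np.round(w,3))"
```

```text
t 20.75 tcp [ 0.508  -0.2299  0.0433] phi 67.14 zax [ 0.014  0.036 -0.999] F [-0.3 -0.6 -0.3] M [ 0.1  -0.03 -0.02] w 6.9 j6 -1.67
pin bottom [ 0.5075 -0.229   0.0135] [ 0.027 -0.035  0.999] [ 0.922 -0.385 -0.038]
```

{"api": "arm_command", "payload": {"moves": [[0,0,0.4,0.1,3],[0,0,0.4,0.1,3],[0,0,0.4,0.1,3],[0,0,0.4,0.1,3]]}}

```text
t: 21.08
tcp_pos: [0.5103, -0.2304, 0.0431]
ee_rot: [-2.899, -1.142, -0.047]
force: [0.1, 1.4, 5.4]
width: 0.081
```

```bash
python3 -c "
from h import *
s,R=st(); g,w,u=screw(s,R); print('pin bottom',np.round(g-.044*u,4),np.round(u,3),np.round(w,3))"
```

```text
t 21.08 tcp [ 0.5103 -0.2304  0.0431] phi 43.01 zax [ 0.019  0.035 -0.999] F [0.1 1.4 5.4] M [ 0.13  0.21 -0.  ] w 6.9 j6 -1.25
pin bottom [ 0.5099 -0.2292  0.0133] [ 0.019 -0.05   0.999] [ 0.684 -0.727 -0.05 ]
```

{"api": "arm_command", "payload": {"moves": [[-0.4,-0.4,0.3,0.1,3],[-0.4,-0.4,0.3,0.1,3],[0,0,0.3,0.1,3]]}}

```text
t: 21.33
tcp_pos: [0.5105, -0.2307, 0.043]
ee_rot: [-3.039, -0.673, -0.043]
force: [-2.5, 0.4, 6.2]
width: 0.081
```

```bash
python3 -c "
from h import *
s,R=st(); g,w,u=screw(s,R); print('pin bottom',np.round(g-.044*u,4),np.round(u,3),np.round(w,3))
a=eyes.snapshot('scene')
cv2.imwrite('pics/m2.png',cv2.resize(a[120:210,240:330],None,fx=6,fy=6,interpolation=2))"
```

```text
t 21.33 tcp [ 0.5105 -0.2307  0.043 ] phi 24.97 zax [ 0.021  0.034 -0.999] F [-2.5  0.4  6.2] M [0.02 0.48 0.11] w 6.9 j6 -0.93
pin bottom [ 0.5103 -0.2291  0.0132] [ 0.01  -0.06   0.998] [ 0.425 -0.903 -0.059]
```

View pics/m2.png

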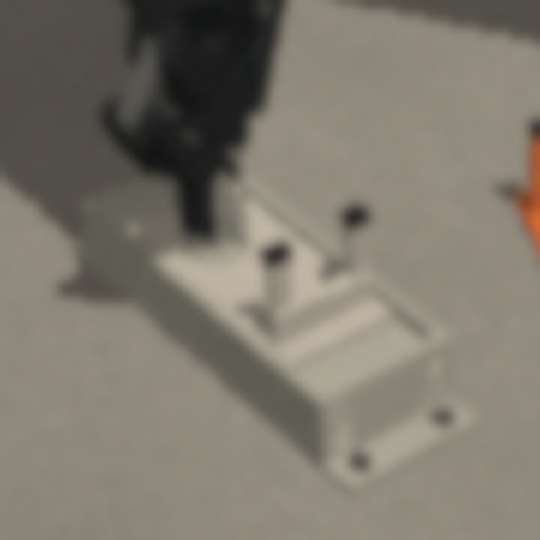

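{"api": "arm_command", "payload": {"moves": [[-0.3,0,0.2,0.1,3],[-0.3,0,0.2,0.1,3],[0,0,0.2,0.1,3]]}}

```text
t: 21.63
tcp_pos: [0.5093, -0.2305, 0.0429]
ee_rot: [-3.103, -0.186, -0.033]
force: [-3.6, 0.4, 7.9]
width: 0.082
```

```bash
python3 -c "
from h import *
s,R=st(); g,w,u=screw(s,R); print('pin bottom',np.round(g-.044*u,4),np.round(u,3),np.round(w,3))"
```

```text
t 21.63 tcp [ 0.5093 -0.2305  0.0429] phi 6.84 zax [ 0.019  0.034 -0.999] F [-3.6  0.4  7.9] M [-0.19  1.05  0.34] w 7.0 j6 -0.62
pin bottom [ 0.5092 -0.2287  0.0132] [ 0.002 -0.069  0.998] [ 0.123 -0.99  -0.069]
```

{"api": "arm_command", "payload": {"moves": [[0,0,0,0.1,3],[0,0,0,0.1,3],[0,0,0,0.05,3]]}}

```text
t: 21.88
tcp_pos: [0.5073, -0.2298, 0.043]
ee_rot: [-3.098, 0.223, -0.02]
force: [0.5, 1.1, 3.2]
width: 0.078
```

```bash
python3 -c "
from h import *
s,R=st(); g,w,u=screw(s,R); print('pin bottom',np.round(g-.044*u,4),np.round(u,3),np.round(w,3))"
```

```text
t 21.88 tcp [ 0.5073 -0.2298  0.043 ] phi -8.24 zax [ 0.015  0.035 -0.999] F [0.5 1.1 3.2] M [-0.05  0.28  0.27] w 6.6 j6 -0.35
pin bottom [ 0.5074 -0.2279  0.0133] [-0.004 -0.074  0.997] [-0.14  -0.987 -0.074]
```

{"api": "arm_command", "payload": {"moves": [[0,0,0,0.08,3],[0,0,0,0.05,3]]}}

```text
t: 22.05
tcp_pos: [0.5063, -0.2294, 0.0429]
ee_rot: [-3.075, 0.432, -0.013]
force: [-0.5, 1.5, 2.4]
width: 0.08
```

```bash
python3 -c "
from h import *
s,R=st()
a=eyes.snapshot('scene')
cv2.imwrite('pics/m3.png',cv2.resize(a[120:210,240:330],None,fx=6,fy=6,interpolation=2))"
```

```text
t 22.05 tcp [ 0.5063 -0.2294  0.0429] phi -15.99 zax [ 0.013  0.035 -0.999] F [-0.5  1.5  2.4] M [-0.17  0.4   0.31] w 6.8 j6 -0.21
```

View pics/m3.png

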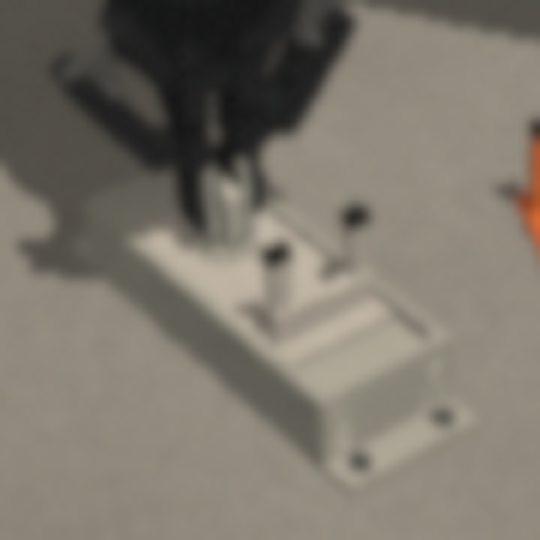

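{"api": "arm_command", "payload": {"moves": [[0,0,0,0,12],[0,0,0,0,20],[0,0,0,0,28],[0,0,0,0,28]]}}

```text
t: 22.43
tcp_pos: [0.5067, -0.2296, 0.0427]
ee_rot: [-3.076, 0.428, -0.014]
force: [0.5, -0.1, -0.4]
width: 0.33
```

```bash
python3 -c "
from h import *
s,R=st()
a=eyes.snapshot('scene')
cv2.imwrite('pics/m4.png',cv2.resize(a[130:190,250:320],None,fx=10,fy=10,interpolation=2))"
```

```text
t 22.43 tcp [ 0.5067 -0.2296  0.0427] phi -15.85 zax [ 0.014  0.035 -0.999] F [ 0.5 -0.1 -0.4] M [-0.08 -0.07  0.  ] w 28.1 j6 -0.22
```

View pics/m4.png

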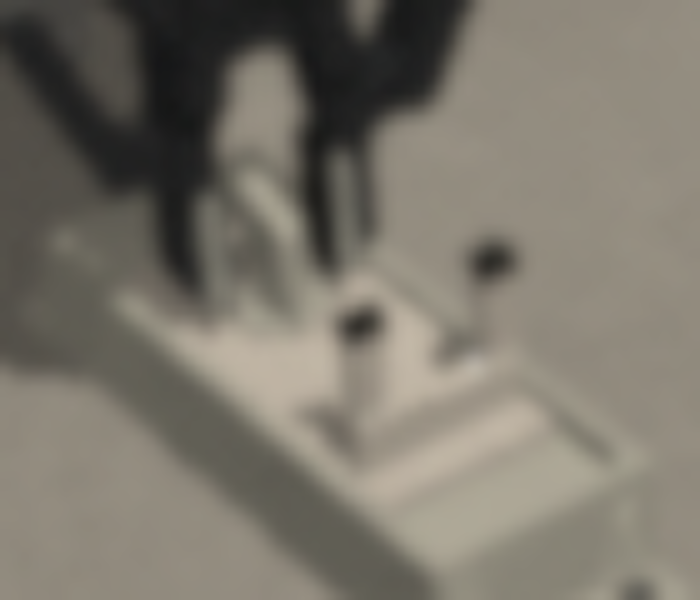

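Wing stands between the open fingers, along the rail. Now rise clear and back off so both cameras can see.

{"api": "arm_command", "payload": {"moves": [[0,0,-5,0,28],[0,0,-12,0,28],[0,0,-25,0,28],[0,0,-35,0,28],[0,0,-35,0,28],[0,0,-30,0,28],[-20,0,-20,0,28],[-35,0,0,0,28],[-35,0,0,0,28],[-35,0,0,0,28],[-20,0,0,0,28],[0,0,0,0,28]]}}

```text
t: 23.48
tcp_pos: [0.3612, -0.1957, 0.2219]
ee_rot: [-3.081, 0.422, -0.029]
force: [-0.4, -0.1, -0.2]
width: 0.327
```

Run:
```python
from h import *
s,R=st()
a=np.mean([eyes.snapshot('scene').astype(float) for _ in range(3)],0).astype(np.uint8)
b=np.mean([eyes.snapshot('top').astype(float) for _ in range(3)],0).astype(np.uint8)
cv2.imwrite('pics/fs.png',a);cv2.imwrite('pics/ft.png',b)
cv2.imwrite('pics/f1.png',np.hstack([cv2.resize(a[130:200,245:325],(400,350),interpolation=2),cv2.resize(b[180:240,355:450],(400,350),interpolation=2)]))
for n in("scene","top"):
  for th in ("screw_grip","screw_flange","rest_hole","rest","rail","cup","tamper","jug"):
    print(n,th,[(np.round(d["point"],1),round(d["confidence"],2)) for d in spotter.landmark_of(n,th)])
```

```text
t 23.48 tcp [ 0.3612 -0.1957  0.2219] phi -15.62 zax [ 0.023  0.029 -0.999] F [-0.4 -0.1 -0.2] M [-0.03  0.01 -0.01] w 27.9 j6 -0.28
scene screw_grip [(array([359.8, 214.6]), 0.64), (array([277.2, 151.9]), 0.55)]
scene screw_flange [(array([356.9, 221.6]), 0.75)]
scene rest_hole [(array([344.8, 167.7]), 0.82), (array([279.8, 160.9]), 0.56), (array([286.3, 178.1]), 0.27)]
scene rest [(array([340.1, 164.2]), 0.92), (array([284.7, 166.8]), 0.69), (array([381.1, 256.6]), 0.38)]
scene rail [(array([283.9, 179.5]), 0.71)]
scene cup [(array([224.3, 215.4]), 0.8), (array([343. , 323.4]), 0.51)]
scene tamper [(array([275.1, 261.4]), 0.57)]
scene jug [(array([341.5, 324.2]), 0.9)]
top screw_grip [(array([294.7, 205.5]), 0.74), (array([417.4, 213.4]), 0.56)]
top screw_flange [(array([417.9, 211.4]), 0.68), (array([294. , 204.9]), 0.56)]
top rest_hole [(array([415.3, 213.5]), 0.97), (array([364.6, 264.8]), 0.89)]
top rest [(array([374.4, 268.3]), 0.97), (array([406.4, 211.3]), 0.86)]
top rail [(array([402.3, 212.3]), 0.97)]
top cup [(array([393.3, 132.4]), 0.83), (array([419.5, 211.5]), 0.68)]
top tamper [(array([318.9, 132.1]), 0.63)]
top jug [(array([244.9, 131.3]), 0.69), (array([403.9, 212. ]), 0.31)]
```

View pics/f1.png

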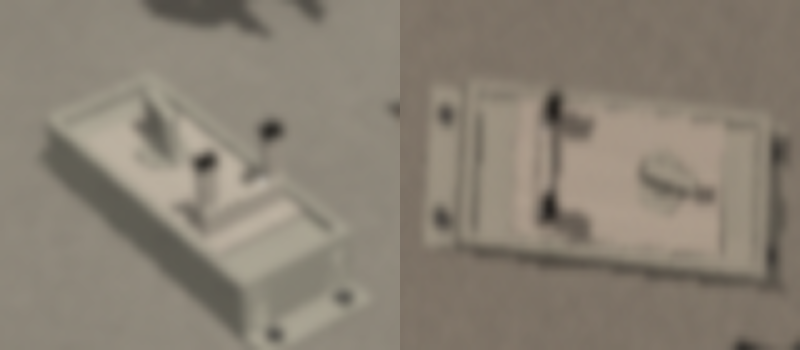

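Run:
```python
from h import *
b=cv2.imread('pics/ft.png').astype(float); b=np.clip((b-60)*1.8,0,255).astype(np.uint8)
o=[grid(ortho("top",b,.505,-.225,.1,.08,z,4000),.505,-.225,4000,.01) for z in (.038,.070)]
cv2.imwrite("pics/f2.png",np.hstack(o))
```

```text
(no output)
```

View pics/f2.png

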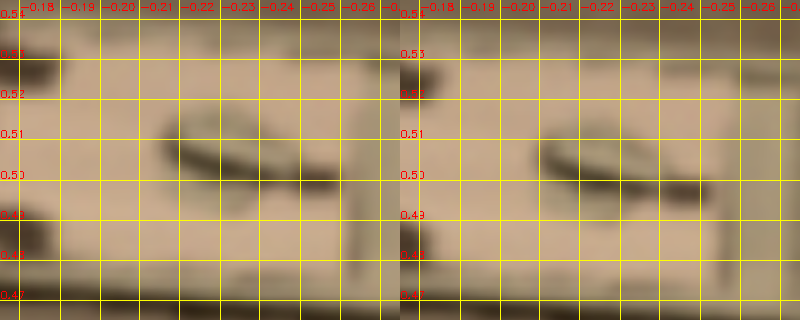

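Run:
```python
from h import *
s=np.radians(-101+90-0); 
w=np.array([np.cos(np.radians(-102)),np.sin(np.radians(-102)),0]); u=np.array([0,0,1.])
out=[]
for n,f,x0,y0 in (("scene","fs",262,138),("top","ft",400,195)):
    a=cv2.imread(f"pics/{f}.png"); im=cv2.resize(a[y0:y0+32,x0:x0+32],None,fx=12,fy=12,interpolation=2); im2=im.copy()
    g=np.array([.507,-.2285,.057]) if n=="scene" else np.array([.5045,-.230,.057])
    overlay(im2,n,x0,y0,12,g,w,u); out+=[im,im2]
cv2.imwrite("pics/f3.png",cv2.resize(np.vstack([np.hstack(out[:2]),np.hstack(out[2:])]),(600,600)))
```

```text
(no output)
```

View pics/f3.png

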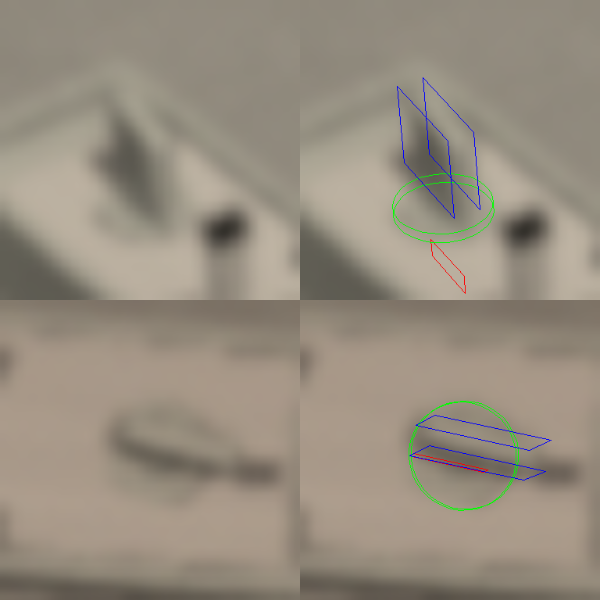

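```bash
python3 -c "
from h import *
st(); print(ctrl.close_job())"
```

```text
t 24.58 tcp [ 0.3647 -0.197   0.2211] phi -15.61 zax [ 0.024  0.029 -0.999] F [ 0.2 -0.3  0.2] M [-0.04  0.01 -0.03] w 28.3 j6 -0.28
the job is handed in; nothing more can be done
None
```

I handed the job in at 24.6 s with the screw through the rest, pushed home and turned clockwise; no verdict was reported. I took the smaller thumbscrew, the one in the stand. It went into the rest's slot after a few light probing hops. I then slid the rest about 15 mm along the rail until the screw dropped into the nut bar.

**Last checks**
- **Depth:** fingertip height at the end of the turn was 0.043 m, which matches the screw being fully home.
- **Position:** the flange looks about 1–2 mm from the slot centre, inside the 5 mm limit. The screw looks upright and the rest still lies flat in the rail.
- **Force:** the largest wrist reading I saw was about 17 N, well under the limits. I only read it at the end of each move call.
- **Hands off:** the gripper is open and about 15 cm clear. The tamper, jug and cup show no movement beyond picture noise.

**What was less certain**
- **Stop:** I felt no hard stop. The fingers turned about 101° with only about 0.3 N·m of resistance. In the pictures the wing lies about 5–9° off the rail, and the fingers were at most 11° off, so it is inside the 20° limit. I judged the lock from angle and depth alone.
- **Tilt:** the tool pose drifted by about 2°. From it I estimated a screw lean of up to about 4° during the turn, but the pictures after release agree with upright.
- **Cameras:** the two views differed by 3–5 mm, so the insertion was finished by feel.
- **Batched hops:** I had queued several hops in one go, so three more small moves ran after the screw had already entered the rest's slot. They did no visible harm.

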